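# Take apart a twin pellet die and put each part on its own holder

## Task

The twin pellet die has been used; take it apart and put every part away on its own holder. Seat the red pressing cap astride the rail of the black cap rest, draw the two brass-headed plungers out together in one grip and lower them into the two bores of the white stand, slip the steel die block over the two pins of the drying rack until it sits on the pin shoulders, and lay the dark base plate, studs up, flat in the green nest between its two end lips. These are precision parts: set each one down, never drop it.

Things in the scene. Friction and masses are not known exactly. Their poses are not given: they have to be found in the camera images.
- press_cap: Red pressing cap on top of the stack: 32 (x) x 34 (y) x 18 mm, with a 3.5 mm thick lip hanging 4 mm down along both x sides, so that its underside is a channel 25 mm wide running along y. Origin: centre of the channel roof, which rests on the plunger heads; body from z = 0 to +18 mm, lips to -4 mm. z up. About 0.11 kg. Grip it across x (32 mm).
- plunger_a: One of two identical plungers: steel shaft 12 mm thick, chamfered foot, square brass head 23 x 23 x 18 mm at z = 63 to 81 mm, sides along x and y. Origin: centre of the foot's underside, z up. 0.09 kg. It stands in the block's bore at y = -12 mm, head 23 mm above the block's top and 1 mm from the other head: the pair is 47 mm wide along y, 46 squeezed. Clear of the block when raised 41 mm.
- plunger_b: The other plunger, identical to plunger_a; it starts in the block's bore at y = +12 mm. Either plunger may go in either bore of the stand.
- die_block: Bright steel die block, 46 (x) x 62 (y) x 45 mm high, with two vertical through bores 14 mm in diameter at y = -12 and +12 mm. Origin: centre of its underside, z up. About 0.42 kg. It stands on the base plate, whose studs enter its bores by 5 mm. Grip it across x (46 mm).
- base_plate: Dark steel base plate at the bottom of the stack, loose on the bench, 56 (x) x 74 (y) x 20 mm high, with two studs 11 mm in diameter and 5 mm high on its top at y = -12 and +12 mm. Origin: centre of its underside, z up. About 0.38 kg. Grip it across x (56 mm). All parts of the stack start with its axes.
- plunger_stand: White block, 44 (x) x 70 (y) x 44 mm high, on a foot of 52 x 80 x 6 mm, a blue line round it; fixed. Two vertical bores 16 mm in diameter at y = -12 and +12 mm, open at the top, floor at z = 8 mm. Origin: centre of the underside, z up. A plunger stands with its foot on the bore's floor, its head's underside 27 mm above the stand's top.
- drying_rack: Aluminium plate 62 (x) x 80 (y) mm, top at z = 10 mm; fixed. Two upright steel pins 9 mm in diameter at y = -12 and +12 mm, up to z = 38 mm, each through a black shoulder 18 mm in diameter with its top at z = 20 mm. Origin: centre of the underside, z up. The die block sits over the pins, underside on the shoulders, its y along the rack's y, either way round.
- base_nest: Green tray 76 (x) x 104 (y) mm with a black ribbed rubber pad whose top is at z = 8 mm; fixed. A lip 14 mm high stands at each y end, the lips 82 mm apart inside; the x sides are open for the fingers. Origin: centre of the underside, z up. The base plate lies centred on the pad, its y along the nest's y, either way round.
- cap_rest: Black foot 56 (x) x 60 (y) x 8 mm with an upright rail 22 mm wide (x), 44 mm long (y), its top at z = 34 mm, a red line round it; fixed. Origin: centre of the underside, z up. The cap sits centred on the rail, lips hanging down on both sides of it, channel along the rail's y, either way round.

How it is judged:
By the outcome, as a careful person would: the job done as asked, in the order asked, and still so for the second after the job is handed in, with the robot touching nothing.
It also fails if it takes over 112 s, if anything falls off the work surface, if the arm or the gripper's body presses on something with over 40 N, if the wrist force passes 120 N, or if a joint passes its speed limit or range.

## Robot

A 6-joint arm with a two-finger parallel gripper is mounted at the origin on a cart in front of the work surface, level with it; the furniture and walls round the work are solid. World frame = base frame: x ahead of the robot, y to its left, z up, the work surface at z = 0. Lengths are in m, angles in rad, forces in N, time in s.
With the tool pointing down it reaches from about 0.35 to 0.725 m from the base axis. Payload 4.3 kg.
Tool frame: the origin (TCP) lies between the finger pads; the fingertips stand 14 mm ahead of it and the grasp point (between the pads) lies 5 mm behind it; z points along the fingers, y is the line along which they close (so a half turn about z gives the same grasp; the last joint's range is limited). The gripper opens to 85 mm and grips with 20 to 120 N. Pads are 22 mm wide; open, the fingers measure 114 mm over their backs; the gripper's body (76 mm by 85 mm) begins 54 mm behind the grasp point. The pads swing forward as they close: fully open they stand 13 mm farther back than shut.
Start: joints at [1.239, 0.377, 0.081, 1.274, 0, 1.46], TCP at [0.126, 0.561, 0.245] pointing down, gripper open.
Joint ranges: [-2.72, 2.72], [-0.84, 1.66], [-1.02, 1.22], [-1.77, 2.12], [-1.37, 1.28], [-3.14, 3.14]. Speed limits (rad/s): [2.57, 2.57, 3.14, 3.14, 3.14, 3.14].

## Interface

Orientations are given as a unit quaternion [w, x, y, z].
In Python, from cell import env, cams gives the robot as it stands.
- The arm moves only by the tool drive_tool, never from a script. Its argument "rows" is a list of rows, each a list of 2 entries, a list of its own where there are three numbers: the shift along the tool's x, y, z in units of 0.25 m (1.0 is 0.25 m), then the turn about the tool's z in units of 180 degrees (1.0 is 180 degrees). In form: [[[dx, dy, dz], turn], ...]. A call has 1 to 12 rows; each row shifts and turns the commanded pose from where the row before left it, along the tool's axes as they then stand; what a row does not reach is not made up. A row lasts 1/12 s, in which the tool goes at most 41.7 mm and 7.16 degrees, less where a joint would pass 70% of its speed; a pose out of reach is approached as far as the arm can. A call with a number of a shift or a turn outside -1 to 1 is refused whole. A call with a gripper value outside its range is refused whole. "gripper" is the opening, from 0 (shut) to 1 (fully open), set as the call begins (left out, the last holds). The fingers move at their own pace and stop on an object; the grip force is fixed at half the most. Time passes only in rows, so rows that do not move let the fingers close. It gives the time, the measured TCP pose, the force, the opening and the grip force at its end, in the units of the state.
- env.read_state(): the state, without advancing time (a new reading comes with each control period).
- cams.read_camera(name): name is "side" or "top" or "wrist"; returns the picture (420x560x3 uint8, red, green, blue); there is no depth.
- cams.calibration(name): a dict with "intrinsics" (3x3 intrinsics, pixels), "k1" (the pictures are not rectified: a ray, as slopes to the right and down, at radius r is drawn at 1 + k1 r^2 times it, then the intrinsics apply), "R" (3x3) and "t" (3): a world point X has camera coordinates R X + t; the wrist camera has in their place "tool_from_camera" (4x4, takes a point from camera to tool coordinates, whose origin is the TCP and whose axes are the flange's). Camera axes: x right, y down, z forward; pixel columns grow to the right and rows downward; lengths in m; the calibration is good to about 2 mm. A picture is of the moment at which its call begins: read the wrist's pose just before it. calibration takes no time and is no camera call.
- env.sign_off(): hands the job in; it is judged then, once.
Trained networks look in the newest picture that a camera, given by its name, has taken for a name from the list of things; names that differ only in an ending like _2 or _b are one class to them, and where a whole thing is asked for, a point or a joint stands for the part that bears it (a point fixed in the world has none). Each returns a list of dicts, best first, with "p" (0 to 1); they miss things now and then, are a little off and sometimes report something else, mostly with a low value. They report only what shows in the picture. A call takes as long as a camera call.
- cams.spot_in(camera, name): "pixel" ([row, column] in pixels, amid what is visible of it).
The state is a dict: "t": time; "joint_pos": joint angles; "qd": joint speeds; "joint_efforts": joint torques, N m; "eef_pos": TCP position; "tool_rot": TCP orientation; "force": force on the tool from outside, world axes, zero at the start; "torque": the same for the moment, N m; "gripper_width": finger opening in m; "gripper_force": force on a finger pad.
Only numpy, scipy, OpenCV 4.12 (cv2) and the standard library are available. Lean on these libraries where they do the work, as an engineer would, in place of code of your own. Each camera call takes 0.05 s, during which the arm holds its last target. There are 200 camera calls.

## Working session

There is one attempt and no reset: what is moved stays moved. The work goes in short steps, Python scripts to look and compute and a tool call to move; the robot and the scene stay as the last step left them, time stands still between calls to the robot, and variables do not carry over. Pictures are saved under pics/ and viewed, at most 14 in all, crops included, and the job is handed in when it is done.

Besides the shell and the picture viewer there is one more tool, called as name([rows], argument=value, ...), one row to a line, values as JSON. drive_tool: Moves the arm, as the interface text tells. Shifts and turns lie within -1 to 1; 1 stands for 0.25 m of shift or 180 degrees of turn. Its arguments: {"type":"object","properties":{"rows":{"type":"array","items":{"type":"array"}},"gripper":{"type":"number"}},"required":["rows"]}

```bash
ls; mkdir -p pics; cat > a.py <<'E'
E
python3 - <<'E'
from cell import env,cams
import cv2,numpy as np
s=env.read_state(); print({k:np.round(v,4).tolist() for k,v in s.items()})
np.set_printoptions(precision=4,suppress=True)
ims=[]
for c in ["top","side","wrist"]:
    im=cams.read_camera(c); cv2.imwrite(f"pics/{c}0.png",im[:,:,::-1]); print(c,cams.calibration(c))
    for n in ["press_cap","plunger_a","die_block","base_plate","plunger_stand","drying_rack","base_nest","cap_rest"]:
        if c!="wrist": print(n,[(np.round(d["pixel"]).tolist(),round(d["p"],2)) for d in cams.spot_in(c,n)][:3])
E
```

```text
pics
{'t': 0.0, 'joint_pos': [1.2387, 0.3781, 0.0796, 1.2744, 0.0, 1.4605], 'qd': [-0.001, 0.0014, 0.0002, 0.0003, -0.0011, 0.0003], 'joint_efforts': [0.0001, -46.3605, 26.9874, 0.0209, 0.0, -0.0], 'eef_pos': [0.1263, 0.5603, 0.2444], 'tool_rot': [-0.0002, 0.1107, 0.9939, -0.001], 'force': [-0.0859, -0.1385, -0.0579], 'torque': [0.0088, 0.051, -0.032], 'gripper_force': 0.0, 'gripper_width': 0.0854}
top {'intrinsics': array([[487.1618,   0.    , 275.4236],
       [  0.    , 487.1618, 214.1073],
       [  0.    ,   0.    ,   1.    ]]), 'k1': -0.09071366961538734, 'R': array([[-0.0086, -0.999 , -0.0445],
       [-0.9934,  0.0137, -0.1137],
       [ 0.1142,  0.0432, -0.9925]]), 't': array([0.2394, 0.5098, 0.8758])}
press_cap [([255.0, 271.0], 0.63)]
plunger_a []
die_block [([262.0, 273.0], 0.59)]
base_plate [([268.0, 282.0], 0.81)]
plunger_stand [([175.0, 337.0], 0.8)]
drying_rack [([258.0, 367.0], 0.95)]
base_nest [([252.0, 204.0], 0.79), ([258.0, 370.0], 0.29)]
cap_rest [([177.0, 240.0], 0.8)]
side {'intrinsics': array([[456.3611,   0.    , 283.8489],
       [  0.    , 456.3611, 210.22
[... 181 characters left out ...]
693]]), 't': array([0.5733, 0.078 , 0.9127])}
press_cap [([218.0, 331.0], 0.55)]
plunger_a [([233.0, 330.0], 0.78)]
die_block [([255.0, 326.0], 0.87)]
base_plate [([274.0, 325.0], 0.73)]
plunger_stand [([220.0, 272.0], 0.58)]
drying_rack [([227.0, 350.0], 0.85)]
base_nest [([318.0, 304.0], 0.76)]
cap_rest [([267.0, 242.0], 0.84)]
wrist {'intrinsics': array([[324.7737,   0.    , 278.8967],
       [  0.    , 324.7737, 204.4936],
       [  0.    ,   0.    ,   1.    ]]), 'k1': -0.0732117311559714, 'tool_from_camera': array([[ 0.001 , -0.9613, -0.2754,  0.0702],
       [ 1.    ,  0.0009,  0.0005,  0.0003],
       [-0.0002, -0.2754,  0.9613, -0.1281],
       [ 0.    ,  0.    ,  0.    ,  1.    ]])}
```

View pics/top0.png

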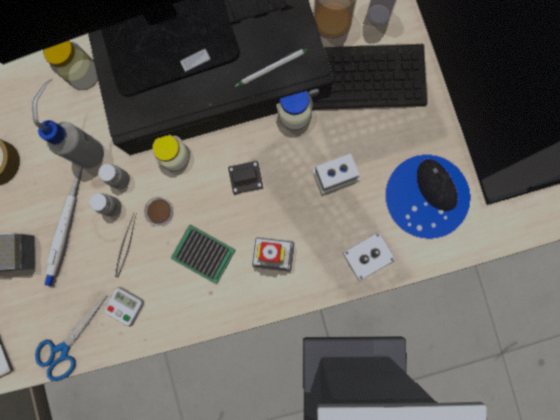

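View pics/side0.png

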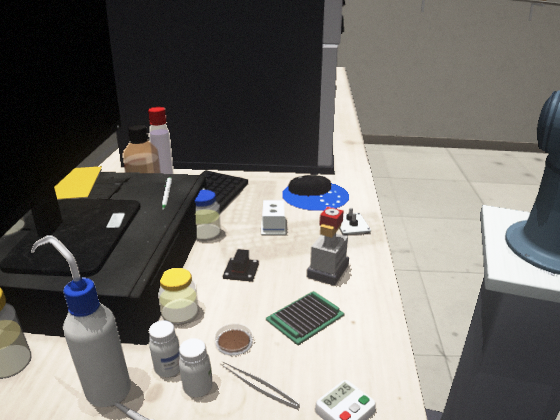

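```bash
cat > h.py <<'E'
from cell import env,cams
import cv2,numpy as np
from scipy.spatial.transform import Rotation as Ro
np.set_printoptions(precision=4,suppress=True)
def st(): return env.read_state()
def pose(s=None):
    s=s or st(); w,x,y,z=s["tool_rot"]; return np.array(s["eef_pos"]),Ro.from_quat([x,y,z,w]).as_matrix()
def yaw(R): return np.degrees(np.arctan2(R[1,1],R[0,1]))   # world angle of closing line
def cam(c,ps=None):
    k=cams.calibration(c)
    if c=="wrist":
        p,R=ps; T=np.array(k["tool_from_camera"]); Rw=R@T[:3,:3]; o=p+R@T[:3,3]
    else:
        Rw=k["R"].T; o=-Rw@k["t"]
    return k["intrinsics"],k["k1"],Rw,o
def ray(c,pix,z,ps=None):   # pix = (row,col) -> world at height z
    K,k1,Rw,o=cam(c,ps); out=[]
    for r,cc in np.atleast_2d(pix):
        q=np.array([(cc-K[0,2])/K[0,0],(r-K[1,2])/K[1,1]]); u=q.copy()
        for _ in range(20): u=q/(1+k1*(u@u))
        d=Rw@[u[0],u[1],1]; out.append(o+d*(z-o[2])/d[2])
    return np.array(out)
def proj(c,X,ps=None):  # -> (row,col)
    K,k1,Rw,o=cam(c,ps); Y=(np.atleast_2d(X)-o)@Rw; u=Y[:,:2]/Y[:,2:]
    u=u*(1+k1*(u**2).sum(1))[:,None]
    return np.c_[u[:,1]*K[1,1]+K[1,2],u[:,0]*K[0,0]+K[0,2]]
def to(x,y,z,yw):   # shift (m->units, in present tool axes) and turn to reach TCP x,y,z with closing line at yaw
    p,R=pose(); d=R.T@(np.array([x,y,z])-p)/.25
    t=(yaw(R)-yw+90)%180-90
    print("from",p,"yaw %.2f"%yaw(R),"shift",np.round(d,4),"turn %.4f"%(t/180))
E
python3 - <<'E'
from h import *
for n,px,z in [("cap",(255,271),.16),("base",(268,282),.02),("stand",(175,337),.044),("rack",(258,367),.015),("nest",(252,204),.01),("cap_rest",(177,240),.02)]:
    print(n,ray("top",px,z)[0])
to(.36,0.04,.30,0)
E
```

```text
cap [0.4325 0.2359 0.16  ]
base [0.4122 0.2229 0.02  ]
stand [0.583  0.1181 0.044 ]
rack [0.4292 0.0629 0.015 ]
nest [0.444  0.3726 0.01  ]
cap_rest [0.5869 0.3019 0.02  ]
from [0.1265 0.561  0.2453] yaw 77.29 shift [-1.3696 -1.8273 -0.2189] turn 0.4294
```

drive_tool([
  [[-0.142,-0.067,-0.018],0],
  [[-0.142,-0.067,-0.018],0],
  [[-0.142,-0.067,-0.018],0],
  [[-0.142,-0.067,-0.018],0],
  [[-0.142,-0.067,-0.018],0],
  [[-0.142,-0.067,-0.018],0],
  [[-0.142,-0.067,-0.018],0],
  [[-0.142,-0.067,-0.018],0],
  [[-0.142,-0.067,-0.018],0],
  [[-0.142,-0.067,-0.018],0],
  [[-0.142,-0.067,-0.018],0],
  [[-0.142,-0.067,-0.018],0],
], gripper=1)

```text
t: 1.95
eef_pos: [0.4992, 0.2697, 0.2997]
tool_rot: [0.0, 0.111, 0.994, 0.0]
force: [0.5, 0.2, -0.5]
gripper_width: 0.0855
gripper_force: 0.0
```

drive_tool([
  [[0,0,0],0.039],
  [[0,0,0],0.039],
  [[0,0,0],0.039],
  [[0,0,0],0.039],
  [[0,0,0],0.039],
  [[0,0,0],0.039],
  [[0,0,0],0.039],
  [[0,0,0],0.039],
  [[0,0,0],0.039],
  [[0,0,0],0.039],
  [[0,0,0],0.039],
  [[0,0,0],0],
])

```text
t: 2.95
eef_pos: [0.4978, 0.2711, 0.2993]
tool_rot: [-0.0, 0.707, 0.707, 0.0]
force: [-0.6, 0.3, -0.0]
gripper_width: 0.0854
gripper_force: 0.0
```

```bash
python3 - <<'E'
from h import *
s=st(); ps=pose(s); print(s["t"],ps[0],yaw(ps[1]),s["joint_pos"])
im=cams.read_camera("wrist"); np.save("pics/w1.npy",im); cv2.imwrite("pics/w1.png",im[:,:,::-1])
for n in ["press_cap","plunger_a","die_block","base_plate","plunger_stand","drying_rack","base_nest","cap_rest"]:
    print(n,[(np.round(d["pixel"]).tolist(),round(d["p"],2)) for d in cams.spot_in("wrist",n)][:3])
E
```

```text
2.95 [0.4978 0.2711 0.2993] -0.03848100777293721 [0.3868 0.3549 0.1869 1.4027 0.     1.9583]
press_cap [([214.0, 221.0], 0.69)]
plunger_a [([191.0, 226.0], 0.59), ([151.0, 351.0], 0.19)]
die_block [([186.0, 237.0], 0.6)]
base_plate [([168.0, 251.0], 0.57), ([152.0, 350.0], 0.34)]
plunger_stand [([276.0, 345.0], 0.95)]
drying_rack [([307.0, 238.0], 0.85)]
base_nest [([78.0, 234.0], 0.96)]
cap_rest [([150.0, 350.0], 0.69)]
```

View pics/w1.png

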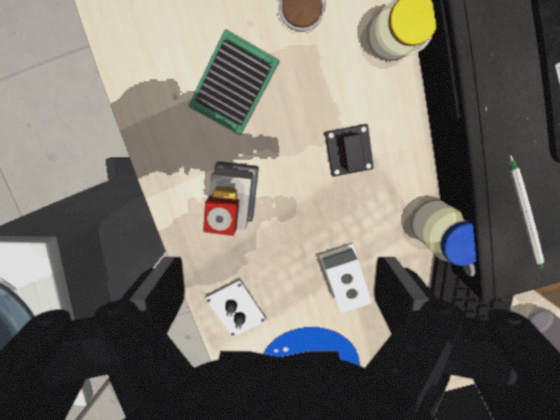

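```bash
cat > fit.py <<'E'
from h import *
from scipy.ndimage import map_coordinates
from scipy.optimize import minimize
def rect(a,b,z): 
    c=[(-a/2,-b/2,z),(a/2,-b/2,z),(a/2,b/2,z),(-a/2,b/2,z)]; return [(c[i],c[(i+1)%4]) for i in range(4)]
def circ(y,r,z,n=16):
    c=[(r*np.cos(t),y+r*np.sin(t),z) for t in np.linspace(0,2*np.pi,n+1)]; return list(zip(c,c[1:]))
M={"stack":rect(32,34,124)+rect(56,74,20)+rect(56,74,0)+rect(46,62,65),
 "base":rect(56,74,20)+rect(56,74,0),
 "cap":rect(32,34,124),
 "block":rect(46,62,65)+rect(56,74,20)+rect(56,74,0),
 "heads":rect(23,47,106)+rect(46,62,65)+rect(56,74,20),
 "stand":rect(44,70,44)+rect(52,80,6)+circ(-12,8,44)+circ(12,8,44),
 "rack":rect(62,80,10)+circ(-12,9,20)+circ(12,9,20)+circ(-12,4.5,38)+circ(12,4.5,38),
 "nest":rect(76,104,1)+rect(76,104,14)[0::2],
 "rest":rect(56,60,8)+rect(22,44,34)}
def pts(n):
    P,N=[],[]
    for a,b in M[n]:
        a,b=np.array(a)/1e3,np.array(b)/1e3; k=max(3,int(np.linalg.norm(b-a)/.0015))
        for t in (np.arange(k)+.5)/k: P.append(a+(b-a)*t); N.append((b-a)/np.linalg.norm(b-a))
    return np.array(P),np.array(N)
def T(P,x,y,th):
    c,s=np.cos(th),np.sin(th); return P@np.array([[c,-s,0],[s,c,0],[0,0,1]]).T
def grads(im,sg):
    f=cv2.GaussianBlur(im.astype(np.float32),(0,0),sg); 
    return [cv2.Sobel(f,-1,1,0),cv2.Sobel(f,-1,0,1)]
def fit(n,im,c,ps,x0,y0,yaws,rng=.012):
    P,N=pts(n); best=None
    for sg,it in ((3,0),(1.2,1)):
        gx,gy=grads(im,sg)
        def cost(v):
            Q=T(P,0,0,v[2])+[v[0],v[1],0]; D=T(N,0,0,v[2])
            a=proj(c,Q,ps); b=proj(c,Q+D*.001,ps)-a; b/=np.linalg.norm(b,axis=1)[:,None]
            g=0
            for ch in range(3):
                g=np.maximum(g,abs(map_coordinates(gx[:,:,ch],a.T,order=1)*b[:,0]-map_coordinates(gy[:,:,ch],a.T,order=1)*b[:,1]))
            return -np.minimum(g,np.percentile(g,85)).mean()
        if it==0:
            L=[(cost((x0+i,y0+j,np.radians(t))),x0+i,y0+j,np.radians(t)) for i in np.arange(-rng,rng+.001,.003) for j in np.arange(-rng,rng+.001,.003) for t in yaws]
            L.sort(); starts=[l[1:] for l in L[:4]]
        R=[minimize(cost,v,method="Nelder-Mead",options=dict(initial_simplex=np.array(v)+np.array([[0,0,0],[.003,0,0],[0,.003,0],[0,0,.05]]),xatol=1e-5,fatol=1e-3)) for v in starts]
        R.sort(key=lambda r:r.fun); starts=[R[0].x]
    v=R[0].x; print(n,c,"x %.4f y %.4f yaw %.2f score %.1f"%(v[0],v[1],np.degrees(v[2]),-R[0].fun)); return v
def draw(im,n,v,c,ps,s=1):
    for a,b in M[n]:
        q=proj(c,T(np.array([a,b])/1e3,0,0,v[2])+[v[0],v[1],0],ps)*s
        cv2.line(im,tuple(int(round(k)) for k in q[0][::-1]),tuple(int(round(k)) for k in q[1][::-1]),(255,0,255),1)
E
cat > m1.py <<'E'
from fit import *
ps=pose(); w=np.load("pics/w1.npy"); t=cv2.imread("pics/top0.png")[:,:,::-1]
Y=range(-60,61,4)
px={"stack":(168,251,.02),"stand":(276,345,.03),"rack":(307,238,.012),"nest":(78,234,.008),"rest":(150,350,.02)}
R={}
A=cv2.resize(w,None,fx=2,fy=2)
for n,(r,c,z) in px.items():
    g=ray("wrist",(r,c),z,ps)[0]; print(n,"guess",g)
    if n=="stack": g[:2]=ray("wrist",(214,221),.124,ps)[0][:2]
    v=fit(n,w,"wrist",ps,g[0],g[1],Y); draw(A,n,v,"wrist",ps,2); R[n]=v.tolist()
    fit(n,np.ascontiguousarray(t),"top",None,v[0],v[1],np.degrees(v[2])+np.arange(-6,7,3),.006)
import json; json.dump(R,open("R.json","w"))
cv2.imwrite("pics/ov1.png",A[40:700,280:860,::-1][:600])
E
python3 m1.py
```

```text
stack guess [0.4625 0.2728 0.02  ]Traceback (most recent call last):
  File "m1.py", line 10, in <module>
    v=fit(n,w,"wrist",ps,g[0],g[1],Y); draw(A,n,v,"wrist",ps,2); R[n]=v.tolist()
  File "fit.py", line 40, in fit
    L=[(cost((x0+i,y0+j,np.radians(t))),x0+i,y0+j,np.radians(t)) for i in np.arange(-rng,rng+.001,.003) for j in np.arange(-rng,rng+.001,.003) for t in yaws]
        ~~~~^^^^^^^^^^^^^^^^^^^^^^^^^^^
  File "fit.py", line 34, in cost
    a=proj(c,Q,ps); b=proj(c,Q+D*.001,ps)-a; b/=np.linalg.norm(b,axis=1)[:,None]
  File "h.py", line 24, in proj
    K,k1,Rw,o=cam(c,ps); Y=(np.atleast_2d(X)-o)@Rw; u=Y[:,:2]/Y[:,2:]
              ~~~^^^^^^
  File "h.py", line 10, in cam
    k=cams.calibration(c)
ValueError: time passes only in moves, steps and waits
```

```bash
sed -i 's/^def cam(c/import functools\ncal=functools.lru_cache(None)(lambda c: cams.calibration(c))\ndef cam(c/; s/k=cams.calibration(c)$/k=cal(c)/' h.py; time python3 m1.py
python3 - <<'E'
from h import *
print(st()["t"])
for n,p,z in [("cap",(218,331),.12),("stand",(220,272),.03),("nest",(318,304),.005),("rest",(267,242),.02)]: print(n,ray("side",p,z)[0])
E
```

```text
stack guess [0.4625 0.2728 0.02  ]
stack wrist x 0.4393 y 0.2407 yaw -6.96 score 135.8
stack top x 0.4318 y 0.2336 yaw -8.56 score 97.2
stand guess [0.5886 0.1262 0.03  ]
stand wrist x 0.5918 y 0.1186 yaw 22.57 score 143.0
stand top x 0.5920 y 0.1175 yaw 19.36 score 124.7
rack guess [0.438  0.0651 0.012 ]
rack wrist x 0.4346 y 0.0636 yaw 29.93 score 139.3
rack top x 0.4335 y 0.0580 yaw 28.68 score 105.4
nest guess [0.4426 0.3821 0.008 ]
nest wrist x 0.4398 y 0.3764 yaw -29.08 score 209.4
nest top x 0.4405 y 0.3760 yaw -29.26 score 202.1
rest guess [0.5867 0.296  0.02  ]
rest wrist x 0.5882 y 0.2941 yaw 11.61 score 192.0
rest top x 0.5887 y 0.2939 yaw 11.14 score 126.3
3.4
cap [0.4353 0.2558 0.12  ]
stand [0.5825 0.1462 0.03  ]
nest [0.4395 0.384  0.005 ]
rest [0.5787 0.3089 0.02  ]
real	0m4.977s
user	0m5.427s
sys	0m0.100s
```

View pics/ov1.png

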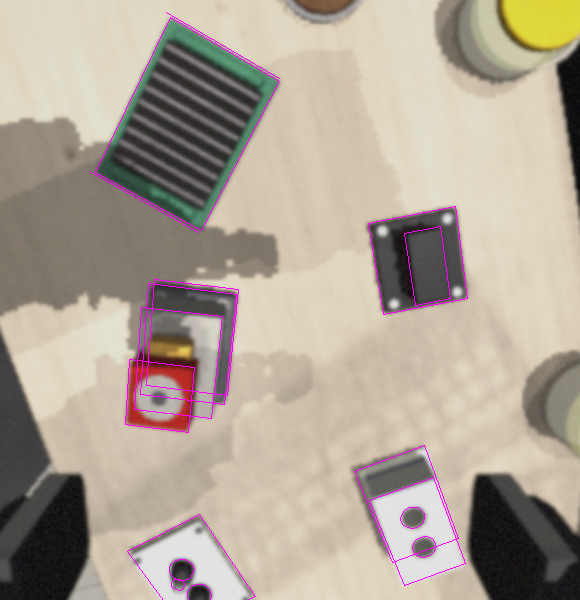

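drive_tool([
  [[-0.031,-0.061,0.1],0],
  [[-0.031,-0.061,0.1],0],
  [[-0.031,-0.061,0.1],0],
  [[-0.031,-0.061,0.1],0.0],
  [[0,0,0],0.0385],
  [[0,0,0],0],
  [[0,0,0],0],
])

```text
t: 3.98
eef_pos: [0.4374, 0.2403, 0.1998]
tool_rot: [0.0, 0.747, 0.665, 0.001]
force: [0.6, -0.3, 1.4]
gripper_width: 0.0852
gripper_force: 0.0
```

```bash
cat > look.py <<'E'
import sys,json
from fit import *
# look.py model x y yaw tag [rng]
def look(n,x,y,yw,tag,rng=.009,dy=9):
    ps=pose(); w=cams.read_camera("wrist"); v=fit(n,w,"wrist",ps,x,y,yw+np.arange(-dy,dy+1,3.),rng)
    A=w.copy(); draw(A,n,v,"wrist",ps); cv2.imwrite(f"pics/{tag}.png",A[:,:,::-1]); return v
E
python3 - <<'E'
from look import *
v=look("stack",.437,.239,-7.5,"s2")
M["cap"]=rect(32,34,124); look("cap",.437,.239,-7.5,"s3")
to(v[0],v[1],.112,np.degrees(v[2]))
E
```

```text
stack wrist x 0.4380 y 0.2409 yaw -9.95 score 121.7
cap wrist x 0.4386 y 0.2414 yaw -6.85 score 182.1
from [0.4391 0.2409 0.201 ] yaw -6.73 shift [-0.0014 -0.0058  0.3561] turn 0.0179
```

View pics/s2.png

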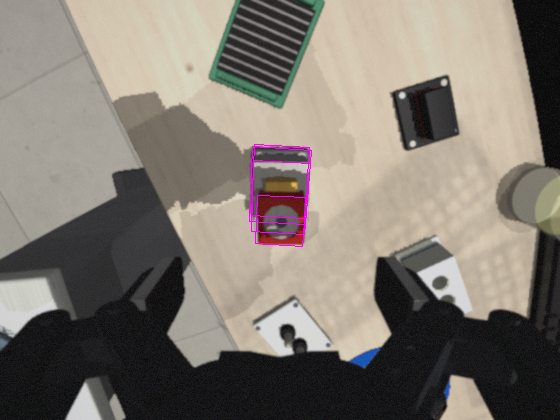

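drive_tool([
  [[0.002,0.002,0.12],0],
  [[0,0,0.12],0],
  [[0,0,0.07],0],
  [[0,0,0.04],0],
  [[0,0,0],0],
])

```text
t: 4.5
eef_pos: [0.4375, 0.2406, 0.1108]
tool_rot: [-0.0, 0.748, 0.664, -0.001]
force: [0.0, 0.1, -0.4]
gripper_width: 0.0853
gripper_force: 0.0
```

drive_tool([
  [[0,0,0],0],
  [[0,0,0],0],
  [[0,0,0],0],
  [[0,0,0],0],
  [[0,0,0],0],
  [[0,0,0],0],
  [[0,0,0],0],
  [[0,0,0],0],
], gripper=0.2)

```text
t: 5.17
eef_pos: [0.4386, 0.241, 0.1132]
tool_rot: [0.001, 0.748, 0.664, 0.001]
force: [-0.2, 0.1, 5.0]
gripper_width: 0.0307
gripper_force: 59.3
```

drive_tool([
  [[0,0,-0.03],0],
  [[0,0,-0.05],0],
  [[0,0,-0.06],0],
  [[0,0,-0.06],0],
  [[0,0,-0.05],0],
  [[0,0,0],-0.034],
  [[0,0,0],-0.034],
  [[0,0,0],-0.034],
  [[0,0,0],0],
  [[0,0,0],0],
])

```text
t: 6.0
eef_pos: [0.4371, 0.2404, 0.1744]
tool_rot: [-0.0, 0.634, 0.774, -0.0]
force: [-1.0, -0.7, -1.8]
gripper_width: 0.0313
gripper_force: 59.4
```

```bash
python3 - <<'E'
from look import *
ps=pose(); w=cams.read_camera("wrist"); cv2.imwrite("pics/c3.png",w[:,:,::-1])
fit("rest",w,"wrist",ps,.5885,.294,np.arange(6,18,3.),.006)
to(.5885,.294,.172,11.4); print(st()["gripper_width"])
E
```

```text
rest wrist x 0.5872 y 0.2938 yaw 11.47 score 247.0
from [0.4372 0.2404 0.1743] yaw 11.36 shift [0.0909 0.6355 0.009 ] turn -0.0002
0.030982363686309404
```

View pics/c3.png

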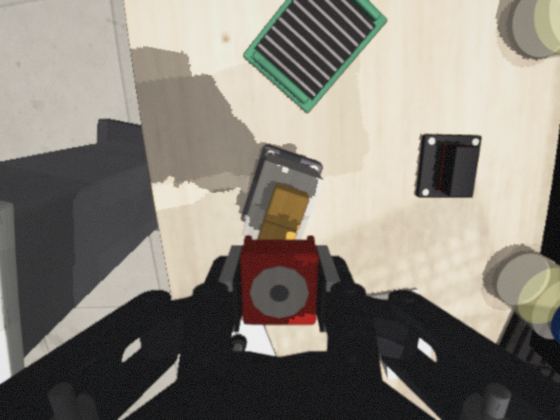

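drive_tool([
  [[0.009,0.06,0],0],
  [[0.018,0.127,0],0],
  [[0.018,0.127,0],0],
  [[0.018,0.127,0],0],
  [[0.018,0.127,0],0],
  [[0.009,0.065,0],0],
  [[0,0,0],0],
  [[0,0,0],0],
])

```text
t: 6.72
eef_pos: [0.5881, 0.294, 0.1735]
tool_rot: [-0.0, 0.633, 0.774, -0.001]
force: [-1.2, -1.5, -1.7]
gripper_width: 0.0308
gripper_force: 59.8
```

```bash
python3 - <<'E'
from look import *
P=[]
for i in range(3):
    ps=pose(); P.append(ps[0]); w=cams.read_camera("wrist")
    fit("rest",w,"wrist",ps,.5885,.294,np.arange(6,18,3.),.006)
    M["cap"]=rect(32,34,ps[0][2]*1e3+11.5); v=fit("cap",w,"wrist",ps,ps[0][0],ps[0][1],np.arange(6,18,3.),.004); 
A=w.copy(); draw(A,"rest",(.588,.294,.2),"wrist",ps); draw(A,"cap",v,"wrist",ps);cv2.imwrite("pics/c4.png",A[:,:,::-1])
print(P)
to(.588,.294,.05,11.4)
E
```

```text
rest wrist x 0.5890 y 0.2942 yaw 11.48 score 189.1
cap wrist x 0.5875 y 0.3000 yaw 11.05 score 104.1
rest wrist x 0.5891 y 0.2941 yaw 11.49 score 187.8
cap wrist x 0.5853 y 0.2995 yaw 15.84 score 95.1
rest wrist x 0.5889 y 0.2941 yaw 11.39 score 187.0
cap wrist x 0.5843 y 0.2993 yaw 14.11 score 102.6
[array([0.5881, 0.294 , 0.1735]), array([0.5872, 0.2938, 0.1737]), array([0.5868, 0.2937, 0.174 ])]
from [0.5867 0.2938 0.1743] yaw 11.48 shift [-0.0001  0.0062  0.497 ] turn 0.0004
```

View pics/c4.png

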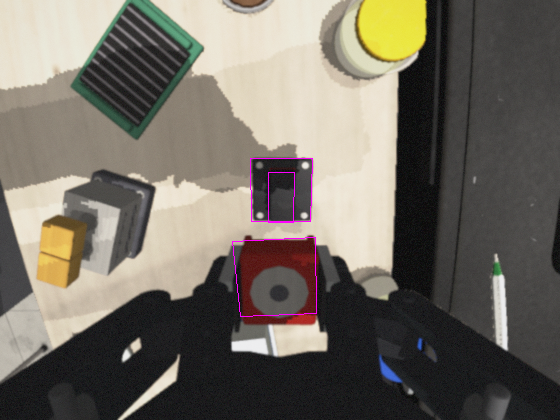

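drive_tool([
  [[0,0.006,0.12],0],
  [[0,0,0.12],0],
  [[0,0,0.12],0],
  [[0,0,0.07],0],
  [[0,0,0.04],0],
  [[0,0,0],0],
  [[0,0,0],0],
])

```text
t: 7.45
eef_pos: [0.589, 0.2944, 0.0575]
tool_rot: [-0.0, 0.633, 0.774, -0.0]
force: [-0.7, 0.1, -1.2]
gripper_width: 0.0311
gripper_force: 59.9
```

```bash
python3 - <<'E'
from look import *
S=[]
for i in range(3):
    ps=pose(); S.append(ps[0]); w=cams.read_camera("wrist")
print(np.mean(S,0),st()["force"])
A=w.copy(); draw(A,"rest",(.589,.2941,np.radians(11.45)),"wrist",ps); cv2.imwrite("pics/c5.png",cv2.resize(A[120:340,140:420],None,fx=2.7,fy=2.7)[:,:,::-1])
E
```

```text
[0.5899 0.2947 0.0583] [ 0.1652  1.2326 -1.0607]
```

View pics/c5.png

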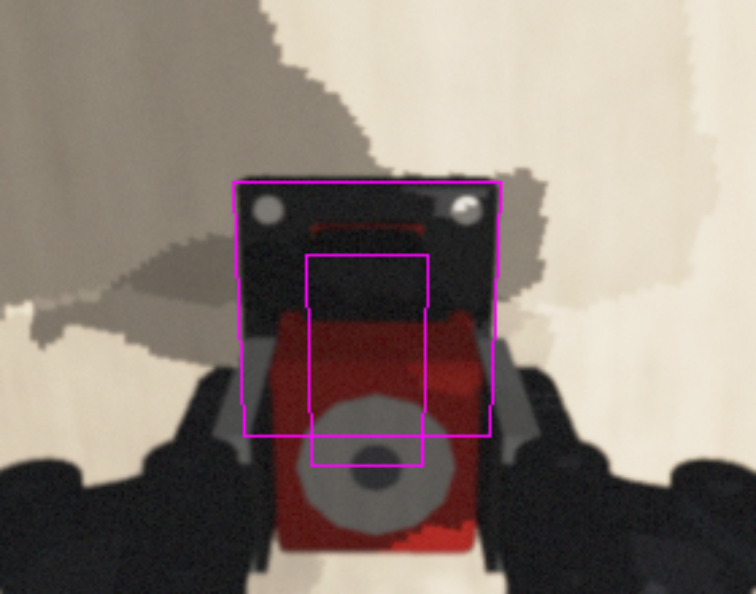

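drive_tool([
  [[0,-0.005,0.02],0],
  [[0,0,0.02],0],
  [[0,0,0.008],0],
  [[0,0,0.008],0],
  [[0,0,0],0],
])

```text
t: 8.02
eef_pos: [0.5878, 0.294, 0.0421]
tool_rot: [-0.0, 0.633, 0.774, -0.0]
force: [-0.3, -0.0, -1.5]
gripper_width: 0.0309
gripper_force: 59.9
```

drive_tool([
  [[0,0,0.004],0],
  [[0,0,0.004],0],
  [[0,0,0],0],
])

```text
t: 8.27
eef_pos: [0.5884, 0.2942, 0.0413]
tool_rot: [0.0, 0.633, 0.774, 0.0]
force: [0.1, -0.3, 2.5]
gripper_width: 0.0312
gripper_force: 60.2
```

drive_tool([
  [[0,0,0.003],0],
  [[0,0,0.003],0],
  [[0,0,0],0],
])

```text
t: 8.52
eef_pos: [0.5884, 0.2942, 0.0413]
tool_rot: [0.0, 0.633, 0.774, 0.0]
force: [-4.3, -2.1, 9.6]
gripper_width: 0.0308
gripper_force: 61.4
```

```bash
python3 - <<'E'
from look import *
S=[]
for i in range(3):
    ps=pose(); S.append(ps[0]); w=cams.read_camera("side")
print(np.array(S),st()["force"])
r,c=proj("side",(.589,.294,.03))[0].astype(int)
cv2.imwrite("pics/c6.png",cv2.resize(w[r-50:r+50,c-60:c+60],None,fx=6,fy=6,interpolation=2)[:,:,::-1])
E
```

```text
[[0.5884 0.2942 0.0413]
 [0.5884 0.2942 0.0412]
 [0.5884 0.2942 0.0412]] [-4.3345 -2.3326  9.9342]
```

View pics/c6.png

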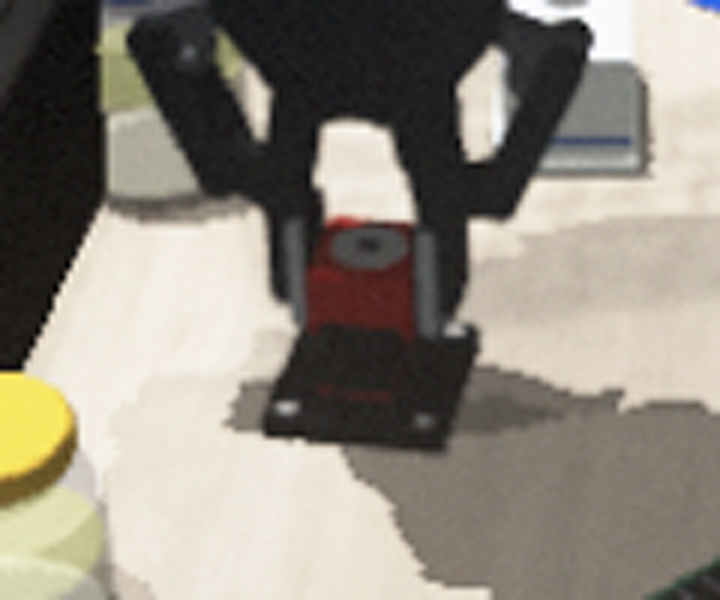

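drive_tool([
  [[0,0,0],0],
  [[0,0,0],0],
  [[0,0,0],0],
  [[0,0,0],0],
], gripper=0.7)

```text
t: 9.0
eef_pos: [0.5883, 0.2942, 0.039]
tool_rot: [-0.0, 0.633, 0.774, 0.0]
force: [-1.0, 0.2, 0.3]
gripper_width: 0.0598
gripper_force: 0.0
```

drive_tool([
  [[0,0,-0.04],0],
  [[0,0,-0.08],0],
  [[0,0,-0.14],0],
  [[0,0,-0.14],0],
  [[0,0,-0.14],0],
  [[0,0,-0.14],0],
  [[0,0,0],0],
  [[0,0,0],0],
], gripper=1)

```text
t: 9.67
eef_pos: [0.5902, 0.295, 0.2132]
tool_rot: [0.002, 0.633, 0.774, 0.003]
force: [0.3, -0.1, -0.1]
gripper_width: 0.0855
gripper_force: 0.0
```

```bash
python3 - <<'E'
from look import *
M["cap"]=rect(32,34,52)
look("cap",.588,.294,11.4,"c7",.006)
ps=pose(); w=cams.read_camera("wrist"); v=fit("heads",w,"wrist",ps,.438,.2407,np.arange(-16,-1,3.),.006)
A=w.copy(); draw(A,"heads",v,"wrist",ps); draw(A,"cap",(.588,.294,.2),"wrist",ps)
cv2.imwrite("pics/c8.png",A[:,:,::-1])
M["heads"]=rect(23,47,106); fit("heads",w,"wrist",ps,.438,.2407,np.arange(-16,-1,3.),.006)
to(.438,.241,.22,82)
E
```

```text
cap wrist x 0.5811 y 0.2931 yaw 10.03 score 184.0
heads wrist x 0.4398 y 0.2443 yaw -7.56 score 104.3
heads wrist x 0.4396 y 0.2408 yaw -7.43 score 201.9
from [0.588  0.2941 0.2089] yaw 11.50 shift [-0.0884 -0.6303 -0.0439] turn -0.3916
```

View pics/c8.png

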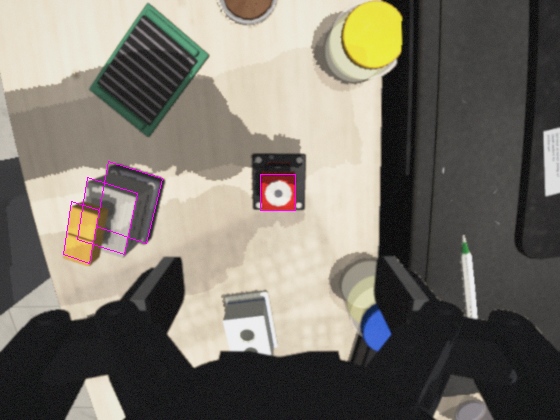

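drive_tool([
  [[-0.018,-0.125,0],0],
  [[-0.018,-0.125,0],0],
  [[-0.018,-0.125,0],0],
  [[-0.018,-0.125,0],0],
  [[-0.018,-0.124,0],0],
  [[0,0,0],-0.0395],
  [[0,0,0],-0.0395],
  [[0,0,0],-0.0395],
  [[0,0,0],-0.0395],
  [[0,0,0],-0.0395],
])

```text
t: 10.6
eef_pos: [0.4383, 0.2404, 0.2073]
tool_rot: [-0.002, 0.363, 0.932, -0.001]
force: [0.3, 0.2, 0.8]
gripper_width: 0.0852
gripper_force: 0.0
```

drive_tool([
  [[0,0,0],-0.0395],
  [[0,0,0],-0.0395],
  [[0,0,0],-0.0395],
  [[0,0,0],-0.0395],
  [[0,0,0],-0.0395],
  [[0,0,0],0],
  [[0,0,0],0],
])

```text
t: 11.18
eef_pos: [0.4388, 0.2406, 0.2078]
tool_rot: [-0.001, 0.066, 0.998, -0.001]
force: [0.4, 0.2, 0.1]
gripper_width: 0.0853
gripper_force: 0.0
```

```bash
python3 - <<'E'
from look import *
M["heads"]=rect(23,47,106)
S=[]
for i in range(2):
    S.append(pose()[0]); v=look("heads",.4396,.2408,-7.4,"p1",.006,6)
print(S)
to(v[0],v[1],.092,np.degrees(v[2])+90)
E
```

```text
heads wrist x 0.4384 y 0.2402 yaw -7.47 score 178.2
heads wrist x 0.4382 y 0.2401 yaw -7.33 score 179.5
[array([0.4388, 0.2406, 0.2078]), array([0.439 , 0.2407, 0.2081])]
from [0.4392 0.2408 0.2084] yaw 82.46 shift [ 0.003  -0.0027  0.4655] turn -0.0012
```

View pics/p1.png

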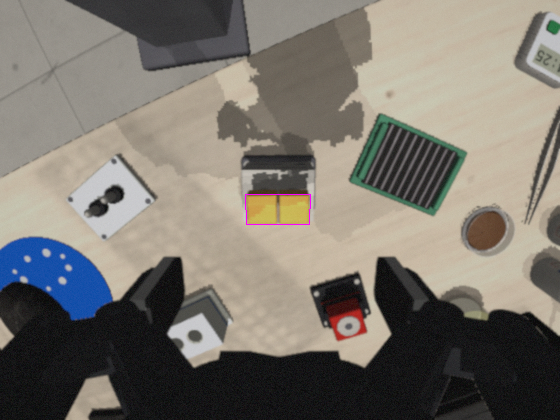

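drive_tool([
  [[0.003,-0.002,0.12],0],
  [[0,0,0.12],0],
  [[0,0,0.12],0],
  [[0,0,0.07],0],
  [[0,0,0.034],0],
  [[0,0,0],0],
  [[0,0,0],0],
])

```text
t: 11.87
eef_pos: [0.4392, 0.2406, 0.0936]
tool_rot: [-0.0, 0.065, 0.998, -0.0]
force: [-0.4, 0.4, 0.7]
gripper_width: 0.0856
gripper_force: 0.0
```

drive_tool([
  [[0,0,0],0],
  [[0,0,0],0],
  [[0,0,0],0],
  [[0,0,0],0],
  [[0,0,0],0],
  [[0,0,0],0],
  [[0,0,0],0],
  [[0,0,0],0],
], gripper=0.4)

```text
t: 12.53
eef_pos: [0.4402, 0.241, 0.0948]
tool_rot: [0.001, 0.065, 0.998, 0.001]
force: [-0.2, -1.2, 6.9]
gripper_width: 0.0451
gripper_force: 61.6
```

drive_tool([
  [[0,0,-0.02],0],
  [[0,0,-0.03],0],
  [[0,0,-0.04],0],
  [[0,0,-0.04],0],
  [[0,0,-0.04],0],
  [[0,0,-0.04],0],
  [[0,0,-0.05],0],
  [[0,0,-0.05],0],
  [[0,0,0],0],
])

```text
t: 13.28
eef_pos: [0.4405, 0.2412, 0.1739]
tool_rot: [0.002, 0.064, 0.998, 0.001]
force: [0.4, -0.2, -1.3]
gripper_width: 0.045
gripper_force: 62.2
```

```bash
python3 - <<'E'
from look import *
ps=pose(); w=cams.read_camera("wrist"); s=st(); print(s["gripper_width"],s["force"])
fit("stand",w,"wrist",ps,.592,.1185,np.arange(14,27,3.),.008)
t=np.ascontiguousarray(cams.read_camera("top")); fit("stand",t,"top",None,.592,.1185,np.arange(14,27,3.),.008)
to(.592,.118,.17,111.5); print(s["joint_pos"])
E
```

```text
0.04472566018399604 [ 0.3661 -1.2298 -2.3189]
stand wrist x 0.6038 y 0.1135 yaw 12.04 score 31.5
stand top x 0.5921 y 0.1175 yaw 19.55 score 142.2
from [0.4395 0.2408 0.1715] yaw 82.60 shift [-0.6681 -0.4085  0.0066] turn -0.1605
[ 0.3746  0.2628 -0.2725  1.0321  0.0001  0.5037]
```

drive_tool([
  [[0,0,0],-0.032],
  [[0,0,0],-0.032],
  [[0,0,0],-0.032],
  [[0,0,0],-0.032],
  [[0,0,0],-0.032],
  [[-0.077,-0.136,0],0],
  [[-0.077,-0.136,0],0],
  [[-0.077,-0.136,0],0],
  [[-0.077,-0.136,0],0],
  [[-0.077,-0.136,0],0],
  [[0,0,0],0],
  [[0,0,0],0],
])

```text
t: 14.38
eef_pos: [0.5915, 0.1158, 0.1692]
tool_rot: [-0.001, -0.184, 0.983, 0.0]
force: [-0.8, -0.1, -2.3]
gripper_width: 0.0449
gripper_force: 62.4
```

```bash
python3 - <<'E'
from look import *
M["stand"]=rect(44,70,44)+rect(52,80,6)
for i in range(2):
    print(pose()[0]); v=look("stand",.592,.118,21,"p2",.006,6)
to(v[0],v[1],.17,np.degrees(v[2])+90)
E
```

```text
[0.5915 0.1158 0.1692]
stand wrist x 0.5911 y 0.1177 yaw 19.74 score 76.7
[0.5901 0.1169 0.1694]
stand wrist x 0.5911 y 0.1175 yaw 19.81 score 76.4
from [0.5894 0.1177 0.1696] yaw 111.40 shift [-0.0061 -0.0031 -0.0015] turn 0.0088
```

View pics/p2.png

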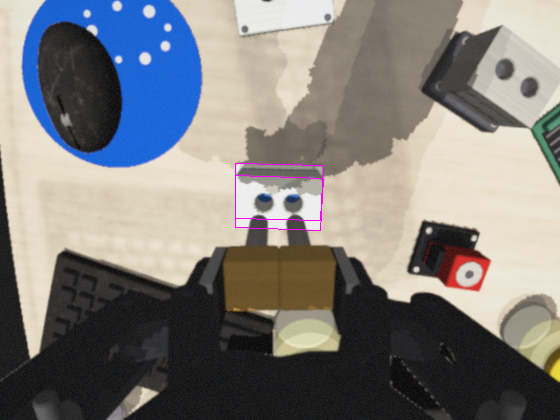

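```bash
python3 - <<'E'
from look import *
for i in range(4):
    print(pose()[0]); v=look("stand",.591,.1175,20,"p3",.004,3)
    if i==1: M["stand"]=circ(-12,8,44)+circ(12,8,44)
to(v[0],v[1],.17,np.degrees(v[2])+90)
E
```

```text
[0.5894 0.1177 0.1696]
stand wrist x 0.5909 y 0.1174 yaw 19.82 score 112.7
[0.5892 0.1181 0.17  ]
stand wrist x 0.5909 y 0.1174 yaw 19.88 score 113.9
[0.5892 0.1183 0.1703]
stand wrist x 0.5910 y 0.1173 yaw 20.23 score 274.5
[0.5894 0.1184 0.1706]
stand wrist x 0.5910 y 0.1173 yaw 20.13 score 277.5
from [0.5896 0.1184 0.1708] yaw 111.49 shift [-0.0035 -0.0062  0.0032] turn 0.0076
```

```bash
python3 - <<'E'
from look import *
for i in range(2):
    ps=pose(); M["heads"]=rect(23,46,ps[0][2]*1e3+11.2)
    v=look("heads",ps[0][0],ps[0][1],yaw(ps[1])-90,"p4",.004,3)
    print("offset tool xy mm",(ps[1].T@(np.r_[v[:2],ps[0][2]]-ps[0]))*1e3, yaw(ps[1])-90)
    v=look("stand",.591,.1175,20,"p5",.004,3)
    print("stand offset tool xy mm",(ps[1].T@(np.r_[v[:2],ps[0][2]]-ps[0]))*1e3)
E
```

```text
heads wrist x 0.5876 y 0.1178 yaw 22.82 score 96.9
offset tool xy mm [2.0815 0.1035 0.0013] 21.494828240876245
stand wrist x 0.5909 y 0.1174 yaw 20.11 score 118.9
stand offset tool xy mm [-0.8098 -1.4436 -0.001 ]
heads wrist x 0.5880 y 0.1175 yaw 22.26 score 95.4
offset tool xy mm [ 2.199   0.0183 -0.    ] 21.482081899265452
stand wrist x 0.5910 y 0.1173 yaw 19.85 score 120.7
stand offset tool xy mm [-0.5394 -1.224  -0.0002]
```

drive_tool([
  [[-0.009,-0.005,0.0],0.0083],
  [[0,0,0.04],0],
  [[0,0,0.06],0],
  [[0,0,0.05],0],
  [[0,0,0.03],0],
  [[0,0,0.02],0],
  [[0,0,0],0],
  [[0,0,0],0],
  [[0,0,0],0],
])

```text
t: 15.63
eef_pos: [0.5938, 0.1172, 0.1215]
tool_rot: [0.001, -0.173, 0.985, -0.0]
force: [0.1, -1.6, -0.9]
gripper_width: 0.0446
gripper_force: 62.4
```

```bash
python3 - <<'E'
from look import *
M["stand"]=rect(44,70,44)+rect(52,80,6)
for i in range(2):
    ps=pose(); v=look("stand",.591,.1175,20,"p6",.004,3)
    print(ps[0],"stand offset tool xy mm",(ps[1].T@(np.r_[v[:2],ps[0][2]]-ps[0]))*1e3,yaw(ps[1])-90)
ps=pose(); w=cams.read_camera("wrist")
Xw=lambda x,y,z: ps[0]+ps[1]@np.array([x,y,z])
A=w.copy()
# expected feet (tool x offset 1.5) and bores
for yy in(-.0115,.0115):
    c=[Xw(.0015+.006*np.cos(t),yy+.006*np.sin(t),.0698) for t in np.linspace(0,6.28,20)]
    cv2.polylines(A,[proj("wrist",np.array(c),ps)[:,::-1].astype(int)],True,(0,200,0),1)
M["b"]=circ(-12,8,44)+circ(12,8,44); draw(A,"b",v,"wrist",ps)
cv2.imwrite("pics/p7.png",cv2.resize(A[130:330,150:410],None,fx=3,fy=3)[:,:,::-1])
E
```

```text
stand wrist x 0.5909 y 0.1172 yaw 19.99 score 70.5
[0.5938 0.1172 0.1215] stand offset tool xy mm [ 2.7467  1.005  -0.0037] 19.915129589374914
stand wrist x 0.5911 y 0.1172 yaw 19.99 score 70.8
[0.594  0.1172 0.1217] stand offset tool xy mm [ 2.6771  1.0036 -0.0048] 19.91246900391519
```

View pics/p7.png

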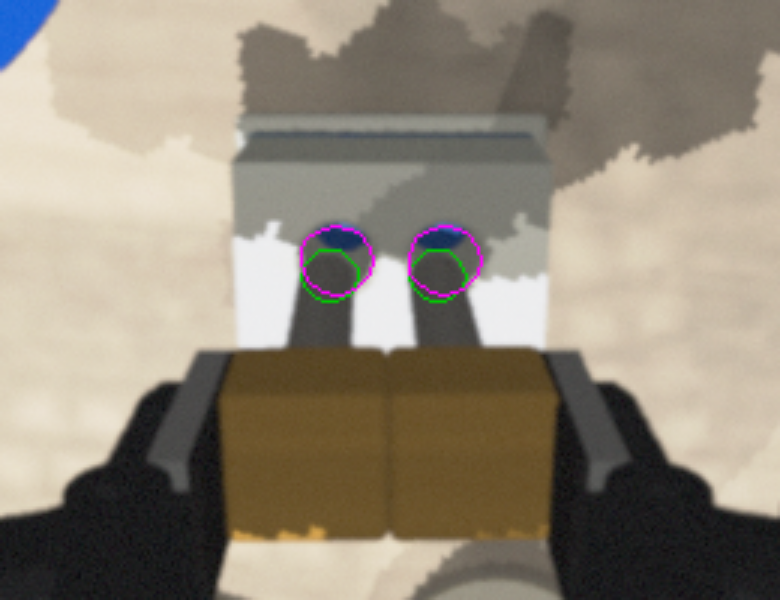

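drive_tool([
  [[0.005,0.0042,0.0],0],
  [[0,0,0],0],
  [[0,0,0],0],
  [[0,0,0],0],
  [[0,0,0],0],
  [[0,0,0],0],
])

```text
t: 16.28
eef_pos: [0.5918, 0.1177, 0.1208]
tool_rot: [0.0, -0.173, 0.985, 0.0]
force: [-0.1, -0.1, -1.2]
gripper_width: 0.0448
gripper_force: 62.4
```

```bash
cat > chk.py <<'E'
from look import *
def off(n,x,y,yw,k=3):
    for i in range(k):
        ps=pose(); v=look(n,x,y,yw,"tmp",.004,3)
        print(ps[0],"offset tool mm",(ps[1].T@(np.r_[v[:2],ps[0][2]]-ps[0]))[:2]*1e3,"tool yaw",yaw(ps[1]))
E
python3 - <<'E'
from chk import *
M["stand"]=rect(44,70,44)+rect(52,80,6)
off("stand",.591,.1173,20)
E
```

```text
stand wrist x 0.5909 y 0.1174 yaw 19.56 score 53.5
[0.5918 0.1177 0.1208] offset tool mm [0.9324 0.0153] tool yaw 109.90599953000883
stand wrist x 0.5908 y 0.1173 yaw 19.20 score 53.6
[0.5917 0.1177 0.1208] offset tool mm [ 0.952  -0.0026] tool yaw 109.9043652054643
stand wrist x 0.5908 y 0.1173 yaw 18.93 score 53.5
[0.5918 0.1177 0.1208] offset tool mm [ 1.0427 -0.0702] tool yaw 109.90474971445835
```

drive_tool([
  [[0,0,0.012],0],
  [[0,0,0.012],0],
  [[0,0,0.012],0],
  [[0,0,0.012],0],
  [[0,0,0.0],0],
])

```text
t: 16.85
eef_pos: [0.5911, 0.1176, 0.1077]
tool_rot: [-0.001, -0.173, 0.985, 0.0]
force: [0.6, 0.1, -1.3]
gripper_width: 0.0445
gripper_force: 62.4
```

drive_tool([
  [[0,0,0.016],0],
  [[0,0,0.016],0],
  [[0,0,0.016],0],
  [[0,0,0.016],0],
  [[0,0,0.016],0],
  [[0,0,0.0],0],
])

```text
t: 17.35
eef_pos: [0.591, 0.1176, 0.0876]
tool_rot: [-0.001, -0.173, 0.985, 0.0]
force: [0.4, 0.3, -2.0]
gripper_width: 0.0449
gripper_force: 62.4
```

Inserted; now to the floor gently.

drive_tool([
  [[0,0,0.01],0],
  [[0,0,0.01],0],
  [[0,0,0.008],0],
  [[0,0,0.0],0],
])

```text
t: 17.68
eef_pos: [0.5915, 0.1177, 0.0814]
tool_rot: [-0.0, -0.173, 0.985, 0.0]
force: [1.1, 0.0, -1.5]
gripper_width: 0.0449
gripper_force: 62.4
```

drive_tool([
  [[0,0,0.004],0],
  [[0,0,0.004],0],
  [[0,0,0.0],0],
])

```text
t: 17.93
eef_pos: [0.5917, 0.1177, 0.0797]
tool_rot: [-0.0, -0.173, 0.985, 0.0]
force: [0.2, 0.5, -1.5]
gripper_width: 0.0448
gripper_force: 62.4
```

drive_tool([
  [[0,0,0.003],0],
  [[0,0,0.003],0],
  [[0,0,0.0],0],
])

```text
t: 18.18
eef_pos: [0.5917, 0.1177, 0.0782]
tool_rot: [-0.0, -0.173, 0.985, 0.0]
force: [-0.0, -0.7, -1.1]
gripper_width: 0.045
gripper_force: 62.4
```

drive_tool([
  [[0,0,0.003],0],
  [[0,0,0.003],0],
  [[0,0,0.0],0],
])

```text
t: 18.43
eef_pos: [0.592, 0.1178, 0.0778]
tool_rot: [0.001, -0.173, 0.985, 0.0]
force: [-1.0, 0.2, 4.2]
gripper_width: 0.0445
gripper_force: 63.2
```

drive_tool([
  [[0,0,0.001],0],
  [[0,0,0],0],
  [[0,0,0],0],
  [[0,0,0],0],
  [[0,0,0],0],
], gripper=0.75)

```text
t: 18.85
eef_pos: [0.5918, 0.1177, 0.0765]
tool_rot: [0.0, -0.173, 0.985, 0.0]
force: [0.1, 0.6, -0.5]
gripper_width: 0.0642
gripper_force: 0.0
```

drive_tool([
  [[0,0,-0.04],0],
  [[0,0,-0.08],0],
  [[0,0,-0.12],0],
  [[0,0,-0.14],0],
  [[0,0,-0.14],0],
  [[0,0,-0.04],0],
  [[0,0,0],0],
  [[0,0,0],0],
  [[0,0,0],0],
], gripper=1)

```text
t: 19.6
eef_pos: [0.5907, 0.1176, 0.2149]
tool_rot: [-0.001, -0.173, 0.985, 0.0]
force: [-0.1, 0.2, -1.4]
gripper_width: 0.0852
gripper_force: 0.0
```

```bash
python3 - <<'E'
from chk import *
M["heads"]=rect(23,47,89); look("heads",.591,.1173,20,"q1",.006,6)
ps=pose(); w=cams.read_camera("wrist")
M["blk"]=rect(46,62,65)+circ(-12,7,65)+circ(12,7,65)
v=fit("blk",w,"wrist",ps,.438,.24,np.arange(-16,2,3.),.008)
A=cv2.imread("pics/q1.png")[:,:,::-1].copy(); draw(A,"blk",v,"wrist",ps); cv2.imwrite("pics/q2.png",A[:,:,::-1])
t=np.ascontiguousarray(cams.read_camera("top")); fit("blk",t,"top",None,v[0],v[1],np.arange(-16,2,3.),.006)
to(.438,.24,.20,-7.4); print(st()["joint_pos"])
E
```

```text
heads wrist x 0.5912 y 0.1162 yaw 19.94 score 207.0
blk wrist x 0.4385 y 0.2394 yaw -6.62 score 152.8
blk top x 0.4389 y 0.2397 yaw -6.87 score 172.1
from [0.5905 0.1176 0.2144] yaw 109.91 shift [0.4065 0.6681 0.06  ] turn -0.3483
[ 0.0911  0.4457  0.1048  1.2338  0.0001 -0.2563]
```

View pics/q2.png

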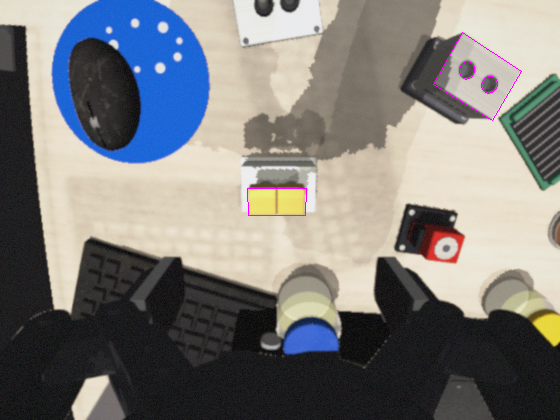

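drive_tool([
  [[0.133,0.001,0],0],
  [[0.133,0.001,0],0],
  [[0.133,0.001,0],0],
  [[0.133,0.001,0],0],
  [[0.133,0.001,0],0],
])

```text
t: 20.17
eef_pos: [0.4326, 0.0619, 0.2151]
tool_rot: [-0.001, -0.173, 0.985, 0.0]
force: [0.6, -0.3, -0.1]
gripper_width: 0.0851
gripper_force: 0.0
```

drive_tool([
  [[0,0,0],0.0372],
  [[0,0,0],0.0372],
  [[0,0,0],0.0372],
  [[0,0,0],0.0372],
  [[0,0,0],0.0372],
  [[0,0,0],0.0372],
  [[0,0,0],0.0372],
  [[0,0,0],0.0372],
  [[0,0,0],0.0372],
  [[0,0,0],0.0372],
  [[0,0,0],0.0372],
  [[0,0,0],0.0372],
])

```text
t: 21.17
eef_pos: [0.4342, 0.0623, 0.2154]
tool_rot: [-0.001, 0.506, 0.863, -0.001]
force: [0.2, -0.4, -0.6]
gripper_width: 0.0851
gripper_force: 0.0
```

drive_tool([
  [[0,0,0],0],
  [[0,0,0],0],
  [[0,0,0],0],
])

```text
t: 21.42
eef_pos: [0.4346, 0.0622, 0.216]
tool_rot: [-0.0, 0.502, 0.865, -0.0]
force: [0.0, 0.6, -0.4]
gripper_width: 0.0854
gripper_force: 0.0
```

```bash
python3 - <<'E'
from chk import *
off("rack",.434,.062,29.5,2)
M["r2"]=rect(62,80,10); off("r2",.434,.062,29.5,2)
M["r3"]=circ(-12,9,20)+circ(12,9,20); off("r3",.434,.062,29.5,2)
to(.4386,.2395,.2,-6.8); print(st()["joint_pos"])
E
```

```text
rack wrist x 0.4323 y 0.0588 yaw 30.53 score 125.8
[0.4346 0.0622 0.216 ] offset tool mm [-1.8474 -3.6666] tool yaw 29.6958273865509
rack wrist x 0.4324 y 0.0589 yaw 30.57 score 126.6
[0.4347 0.0623 0.2161] offset tool mm [-1.7664 -3.6856] tool yaw 29.665823911074085
r2 wrist x 0.4328 y 0.0590 yaw 29.37 score 74.6
[0.4348 0.0622 0.2163] offset tool mm [-1.8621 -3.3466] tool yaw 29.64185944569717
r2 wrist x 0.4373 y 0.0517 yaw 29.91 score 72.2
[0.4349 0.0623 0.2164] offset tool mm [-10.3949  -3.0563] tool yaw 29.62456236289937
r3 wrist x 0.4321 y 0.0595 yaw 29.25 score 268.5
[0.4349 0.0623 0.2164] offset tool mm [-1.0086 -3.7898] tool yaw 29.606629063280074
r3 wrist x 0.4321 y 0.0595 yaw 29.24 score 267.5
[0.435  0.0623 0.2165] offset tool mm [-0.9841 -3.8311] tool yaw 29.595182350006993
from [0.435  0.0623 0.2165] yaw 29.59 shift [0.6094 0.3626 0.0661] turn 0.2021
[-0.0025  0.1171 -0.3368  1.1168  0.0001  1.0519]
```

drive_tool([
  [[0.122,0.0726,0],0],
  [[0.122,0.0726,0],0],
  [[0.122,0.0726,0],0],
  [[0.122,0.0726,0],0],
  [[0.122,0.0726,0],0],
  [[0,0,0.03],0.0337],
  [[0,0,0.03],0.0337],
  [[0,0,0.03],0.0337],
  [[0,0,0.03],0.0337],
  [[0,0,0.03],0.0337],
  [[0,0,0],0.0337],
])

```text
t: 22.63
eef_pos: [0.4378, 0.2394, 0.1775]
tool_rot: [-0.0, 0.75, 0.662, -0.001]
force: [-0.5, 0.0, -0.2]
gripper_width: 0.0855
gripper_force: 0.0
```

drive_tool([
  [[0,0,0],0],
  [[0,0,0],0],
  [[0,0,0],0],
])

```text
t: 22.88
eef_pos: [0.439, 0.2397, 0.1793]
tool_rot: [0.0, 0.747, 0.665, 0.0]
force: [0.8, -1.2, 0.0]
gripper_width: 0.0854
gripper_force: 0.0
```

```bash
python3 - <<'E'
from chk import *
M["blk"]=rect(46,62,65)+circ(-12,7,65)+circ(12,7,65); off("blk",.4386,.2395,-6.8,2)
M["b2"]=circ(-12,7,65)+circ(12,7,65); off("b2",.4386,.2395,-6.8,2)
off("base",.4386,.2395,-6.8,2)
E
```

```text
blk wrist x 0.4386 y 0.2401 yaw -7.71 score 103.0
[0.439  0.2397 0.1793] offset tool mm [ 0.3391 -0.4221] tool yaw -6.708953766371392
blk wrist x 0.4387 y 0.2401 yaw -7.91 score 102.6
[0.439  0.2398 0.1794] offset tool mm [ 0.3365 -0.3734] tool yaw -6.733811104119151
b2 wrist x 0.4387 y 0.2401 yaw -7.12 score 107.2
[0.439  0.2398 0.1794] offset tool mm [ 0.3316 -0.3598] tool yaw -6.758900604618716
b2 wrist x 0.4386 y 0.2401 yaw -7.46 score 106.7
[0.4389 0.2397 0.1794] offset tool mm [ 0.3001 -0.3883] tool yaw -6.7783048751435055
base wrist x 0.4388 y 0.2413 yaw -7.51 score 96.2
[0.4389 0.2397 0.1793] offset tool mm [ 1.5049 -0.3492] tool yaw -6.793697341355177
base wrist x 0.4388 y 0.2413 yaw -7.58 score 95.8
[0.4389 0.2397 0.1793] offset tool mm [ 1.5252 -0.3159] tool yaw -6.802580805644209
```

drive_tool([
  [[0.001,-0.0015,0.12],0.003],
  [[0,0,0.12],0],
  [[0,0,0.12],0],
  [[0,0,0.08],0],
  [[0,0,0.05],0],
  [[0,0,0.034],0],
  [[0,0,0],0],
  [[0,0,0],0],
])

```text
t: 23.85
eef_pos: [0.4385, 0.24, 0.0482]
tool_rot: [-0.0, 0.751, 0.66, -0.0]
force: [-0.3, -1.0, 0.1]
gripper_width: 0.0855
gripper_force: 0.0
```

drive_tool([
  [[0,0,0],0],
  [[0,0,0],0],
  [[0,0,0],0],
  [[0,0,0],0],
  [[0,0,0],0],
  [[0,0,0],0],
  [[0,0,0],0],
  [[0,0,0],0],
], gripper=0.4)

```text
t: 24.52
eef_pos: [0.4392, 0.2405, 0.0492]
tool_rot: [0.0, 0.751, 0.66, 0.001]
force: [-0.5, 0.7, 5.3]
gripper_width: 0.0448
gripper_force: 63.0
```

drive_tool([
  [[0,0,-0.01],0],
  [[0,0,-0.02],0],
  [[0,0,-0.03],0],
  [[0,0,-0.04],0],
  [[0,0,-0.04],0],
  [[0,0,-0.05],0],
  [[0,0,-0.05],0],
  [[0,0,-0.02],0],
  [[0,0,0],0],
])

```text
t: 25.27
eef_pos: [0.4399, 0.2406, 0.1151]
tool_rot: [0.001, 0.751, 0.66, 0.002]
force: [-0.3, 0.7, -3.7]
gripper_width: 0.0449
gripper_force: 62.0
```

drive_tool([
  [[0,0,0],-0.034],
  [[0,0,0],-0.034],
  [[0,0,0],-0.034],
  [[0,0,0],-0.034],
  [[0,0,0],-0.034],
  [[0,0,0],-0.034],
  [[-0.1235,-0.0757,0],0],
  [[-0.1235,-0.0757,0],0],
  [[-0.1235,-0.0757,0],0],
  [[-0.1235,-0.0757,0],0],
  [[-0.1235,-0.0757,0],0],
  [[0,0,0],0],
])

```text
t: 26.27
eef_pos: [0.4308, 0.0535, 0.1126]
tool_rot: [0.001, 0.508, 0.861, -0.002]
force: [0.1, -0.3, -4.3]
gripper_width: 0.0453
gripper_force: 62.9
```

drive_tool([
  [[0,0,0],0],
  [[0,0,0],0],
  [[0,0,0],0],
  [[0,0,0],0],
])

```text
t: 26.6
eef_pos: [0.4314, 0.0601, 0.1129]
tool_rot: [-0.0, 0.504, 0.864, 0.0]
force: [-0.7, 0.8, -3.3]
gripper_width: 0.0449
gripper_force: 62.9
```

```bash
python3 - <<'E'
from chk import *
print(st()["force"],st()["gripper_width"])
c=[(-31,40,10),(31,40,10),(31,10,10),(-31,10,10)]
M["r2"]=[(c[0],c[1]),(c[1],c[2]),(c[0],c[3])]
off("r2",.4322,.0592,29.4,2)
z=pose()[0][2]*1e3+16
M["blk"]=rect(46,62,z)+circ(-12,7,z)+circ(12,7,z); p=pose()[0]; off("blk",p[0],p[1],29.4,2)
E
```

```text
[-0.6512  0.7866 -3.3421] 0.0449372329302904
r2 wrist x 0.4346 y 0.0587 yaw 29.52 score 70.3
[0.4314 0.0601 0.1129] offset tool mm [-2.7923  2.0784] tool yaw 29.457418686227978
r2 wrist x 0.4346 y 0.0586 yaw 29.52 score 70.5
[0.4315 0.0601 0.1129] offset tool mm [-2.8196  1.9496] tool yaw 29.46304299968409
blk wrist x 0.4293 y 0.0643 yaw 29.95 score 67.5
[0.4315 0.06   0.113 ] offset tool mm [4.827  0.2401] tool yaw 29.458382022768994
blk wrist x 0.4292 y 0.0642 yaw 29.92 score 67.7
[0.4315 0.0599 0.113 ] offset tool mm [4.8184 0.146 ] tool yaw 29.445231572992018
```

```bash
python3 - <<'E'
from chk import *
T=np.eye(4); 
p=np.array([0,0,.0]); R=np.diag([1.,-1,-1])  # tool-down at origin: world=(tx,-ty,-tz)
for z in (.0115,.0105,.0125): print("cap disc tool x", ray("wrist",(293,279.3),z,(p,R))[0]*1e3)
z=pose()[0][2]*1e3+16.2
M["b2"]=circ(-12,7,z)+circ(12,7,z); p=pose()[0]
for dx in (0,.004): off("b2",p[0]-.49*dx,p[1]+.87*dx,29.4,1)
# near-plane rectangle of front face? shoulder/pin fits of rack in top camera
t=np.ascontiguousarray(cams.read_camera("top"))
M["r3"]=circ(-12,9,20)+circ(12,9,20); M["rp"]=rect(62,80,10)
fit("rp",t,"top",None,.433,.059,np.arange(26,34,2.),.005)
t0=np.ascontiguousarray(cv2.imread("pics/top0.png")[:,:,::-1])
for n in("rp","r3"): fit(n,t0,"top",None,.433,.059,np.arange(26,34,2.),.005)
E
```

```text
cap disc tool x [-0.6108 -0.181  11.5   ]
cap disc tool x [-1.2185 -0.1835 10.5   ]
cap disc tool x [-0.003  -0.1785 12.5   ]
b2 wrist x 0.4312 y 0.0606 yaw 30.20 score 55.9
[0.4315 0.0598 0.113 ] offset tool mm [0.8365 0.1282] tool yaw 29.433549985348723
b2 wrist x 0.4313 y 0.0605 yaw 30.53 score 53.9
[0.4315 0.0596 0.113 ] offset tool mm [0.8439 0.2124] tool yaw 29.41498437070996
rp top x 0.4362 y 0.0601 yaw 30.05 score 35.2
rp top x 0.4339 y 0.0586 yaw 28.96 score 73.9
r3 top x 0.4332 y 0.0592 yaw 28.49 score 202.2
```

drive_tool([
  [[-0.008,0.004,0],0],
  [[0,0,0.04],0],
  [[0,0,0.05],0],
  [[0,0,0.04],0],
  [[0,0,0.025],0],
  [[0,0,0],0],
  [[0,0,0],0],
  [[0,0,0],0],
  [[0,0,0],0],
])

```text
t: 27.7
eef_pos: [0.4341, 0.0578, 0.075]
tool_rot: [0.001, 0.505, 0.863, 0.0]
force: [-0.2, -0.1, -4.2]
gripper_width: 0.045
gripper_force: 62.8
```

```bash
python3 - <<'E'
from chk import *
c=[(-31,40,10),(31,40,10),(31,10,10),(-31,10,10)]
M["r2"]=[(c[0],c[1]),(c[1],c[2]),(c[0],c[3])]
off("r2",.4335,.0592,29.4,3)
z=pose()[0][2]*1e3+16.2
M["b2"]=circ(-12,7,z)+circ(12,7,z); p=pose()[0];off("b2",p[0],p[1],29.4,2)
ps=pose(); w=cams.read_camera("wrist"); cv2.imwrite("pics/r1.png",w[:,:,::-1])
E
```

```text
r2 wrist x 0.4423 y 0.0636 yaw 30.73 score 84.1
[0.4341 0.0578 0.075 ] offset tool mm [ 1.0878 10.0039] tool yaw 29.340310758422657
r2 wrist x 0.4422 y 0.0636 yaw 30.51 score 83.4
[0.4341 0.0578 0.0749] offset tool mm [1.1166 9.9291] tool yaw 29.33890209652907
r2 wrist x 0.4423 y 0.0636 yaw 30.76 score 83.8
[0.434  0.0578 0.0749] offset tool mm [ 1.0013 10.1082] tool yaw 29.343262473255404
b2 wrist x 0.4336 y 0.0585 yaw 29.83 score 57.4
[0.4339 0.0578 0.0748] offset tool mm [0.7559 0.0683] tool yaw 29.342283915469253
b2 wrist x 0.4333 y 0.0584 yaw 29.42 score 57.0
[0.4337 0.0578 0.0747] offset tool mm [ 0.7788 -0.0129] tool yaw 29.338479752342092
```

```bash
python3 - <<'E'
from chk import *
ps=pose(); w=cv2.imread("pics/r1.png")[:,:,::-1].astype(float); th=np.radians(29.4)
from scipy.ndimage import map_coordinates as mc
xs=np.arange(-44,45,1.)
for yy in (37,34,30,26):
    P=T(np.array([(x,yy,10.) for x in xs])/1e3,0,0,th)+[.433,.0592,0]
    a=proj("wrist",P,ps).T
    B=np.mean([mc(w[:,:,0],a,order=1)-0],0); Bl=mc(w[:,:,2],a,order=1)
    print(yy,"row,col ends",a[:,0].astype(int),a[:,-1].astype(int)); 
    print(" L",[(int(x),int(r),int(b)) for x,r,b in zip(xs,B,Bl) if -38<=x<=-25]); print(" R",[(int(x),int(r),int(b)) for x,r,b in zip(xs,B,Bl) if 25<=x<=38])
ys=np.arange(28,50,1.)
for xx in(-25,0,25):
    a=proj("wrist",T(np.array([(xx,y,10.) for y in ys])/1e3,0,0,th)+[.433,.0592,0],ps).T
    print(xx,[(int(y),int(r),int(b)) for y,r,b in zip(ys,mc(w[:,:,0],a,order=1),mc(w[:,:,2],a,order=1))])
E
```

```text
37 row,col ends [167 205] [167 352]
 L [(-38, 144, 121), (-37, 144, 121), (-36, 144, 122), (-35, 139, 118), (-34, 136, 116), (-33, 138, 116), (-32, 138, 117), (-31, 129, 117), (-30, 134, 129), (-29, 145, 141), (-28, 142, 136), (-27, 139, 135), (-26, 140, 135), (-25, 145, 140)]
 R [(25, 234, 236), (26, 232, 234), (27, 234, 235), (28, 236, 237), (29, 226, 226), (30, 169, 161), (31, 126, 108), (32, 121, 104), (33, 120, 103), (34, 119, 100), (35, 118, 100), (36, 118, 100), (37, 117, 99), (38, 119, 101)]
34 row,col ends [172 206] [171 352]
 L [(-38, 142, 118), (-37, 142, 119), (-36, 142, 119), (-35, 140, 119), (-34, 139, 117), (-33, 140, 119), (-32, 135, 116), (-31, 128, 116), (-30, 110, 106), (-29, 72, 75), (-28, 64, 66), (-27, 66, 67), (-26, 63, 65), (-25, 71, 73)]
 R [(25, 126, 131), (26, 109, 114), (27, 80, 82), (28, 81, 83), (29, 127, 123), (30, 133, 123), (31, 122, 105), (32, 122, 104), (33, 119, 99), (34, 121, 101), (35, 118, 101), (36, 118, 101), (37, 118, 101), (38, 118, 101)]
30 row,col ends [178 206] [178 351]
 L [(-38, 140, 118), (-37, 140, 116), (-36, 140, 117), (-35, 141, 11
[... 1262 characters left out ...]
41, 137), (29, 149, 145), (30, 147, 142), (31, 149, 144), (32, 150, 145), (33, 149, 146), (34, 149, 145), (35, 150, 147), (36, 151, 147), (37, 150, 146), (38, 143, 139), (39, 125, 122), (40, 104, 97), (41, 120, 102), (42, 125, 106), (43, 126, 107), (44, 127, 108), (45, 127, 110), (46, 125, 106), (47, 124, 106), (48, 123, 106), (49, 122, 104)]
25 [(28, 154, 150), (29, 155, 151), (30, 168, 167), (31, 149, 152), (32, 135, 140), (33, 133, 138), (34, 126, 131), (35, 130, 135), (36, 187, 190), (37, 234, 236), (38, 234, 232), (39, 192, 187), (40, 123, 113), (41, 131, 112), (42, 160, 135), (43, 200, 169), (44, 207, 173), (45, 208, 175), (46, 209, 175), (47, 207, 173), (48, 207, 174), (49, 206, 173)]
```

drive_tool([
  [[0,0,0.014],0],
  [[0,0,0.014],0],
  [[0,0,0.014],0],
  [[0,0,0.014],0],
  [[0,0,0],0],
])

```text
t: 28.42
eef_pos: [0.4326, 0.0578, 0.0593]
tool_rot: [-0.001, 0.505, 0.863, -0.0]
force: [0.2, -0.6, -3.8]
gripper_width: 0.0454
gripper_force: 62.8
```

drive_tool([
  [[0,0,0.012],0],
  [[0,0,0.01],0],
  [[0,0,0.008],0],
  [[0,0,0],0],
  [[0,0,0],0],
])

```text
t: 28.83
eef_pos: [0.4333, 0.0578, 0.0527]
tool_rot: [-0.0, 0.505, 0.863, -0.0]
force: [1.1, -0.1, -4.2]
gripper_width: 0.0451
gripper_force: 62.8
```

drive_tool([
  [[0,0,0.004],0],
  [[0,0,0.004],0],
  [[0,0,0],0],
])

```text
t: 29.08
eef_pos: [0.4334, 0.0578, 0.0507]
tool_rot: [-0.0, 0.505, 0.863, 0.0]
force: [0.4, -0.1, -3.7]
gripper_width: 0.0447
gripper_force: 62.8
```

drive_tool([
  [[0,0,0.003],0],
  [[0,0,0.003],0],
  [[0,0,0],0],
])

```text
t: 29.33
eef_pos: [0.4335, 0.0578, 0.0493]
tool_rot: [0.0, 0.505, 0.863, 0.0]
force: [0.2, 0.2, -4.1]
gripper_width: 0.0445
gripper_force: 63.2
```

drive_tool([
  [[0,0,0.003],0],
  [[0,0,0],0],
])

```text
t: 29.5
eef_pos: [0.4335, 0.0578, 0.0492]
tool_rot: [0.0, 0.505, 0.863, 0.0]
force: [-2.3, 0.7, 3.4]
gripper_width: 0.0452
gripper_force: 64.1
```

drive_tool([
  [[0,0,0.001],0],
  [[0,0,0],0],
  [[0,0,0],0],
  [[0,0,0],0],
  [[0,0,0],0],
], gripper=0.8)

```text
t: 29.92
eef_pos: [0.4336, 0.0578, 0.0484]
tool_rot: [0.0, 0.505, 0.863, 0.0]
force: [0.5, -0.3, 0.9]
gripper_width: 0.0683
gripper_force: 0.0
```

drive_tool([
  [[0,0,-0.04],0],
  [[0,0,-0.08],0],
  [[0,0,-0.12],0],
  [[0,0,-0.14],0],
  [[0,0,-0.14],0],
  [[0,0,-0.12],0],
  [[0,0,0],0],
  [[0,0,0],0],
  [[0,0,0],0],
], gripper=1)

```text
t: 30.67
eef_pos: [0.4332, 0.0578, 0.2078]
tool_rot: [-0.0, 0.505, 0.863, -0.0]
force: [-0.4, 1.0, -0.5]
gripper_width: 0.0853
gripper_force: 0.0
```

```bash
python3 - <<'E'
from chk import *
M["blk"]=rect(46,62,65)+circ(-12,7,65)+circ(12,7,65); off("blk",.433,.059,29.4,2)
M["base"]=rect(56,74,20)+circ(-12,5.5,25)+circ(12,5.5,25)
ps=pose();w=cams.read_camera("wrist"); fit("base",w,"wrist",ps,.4388,.2405,np.arange(-14,0,3.),.006)
fit("nest",w,"wrist",ps,.44,.376,np.arange(-35,-22,3.),.006)
to(.4388,.2405,.2,-7.3)
E
```

```text
blk wrist x 0.4337 y 0.0576 yaw 30.26 score 111.7
[0.4332 0.0578 0.2078] offset tool mm [-0.4147  0.3725] tool yaw 29.341185267471943
blk wrist x 0.4337 y 0.0575 yaw 30.03 score 112.0
[0.4325 0.0578 0.2071] offset tool mm [-0.8344  0.8787] tool yaw 29.338727674012517
base wrist x 0.4379 y 0.2401 yaw -7.77 score 113.6
nest wrist x 0.4340 y 0.3700 yaw -35.00 score 0.0
from [0.4322 0.0578 0.2067] yaw 29.34 shift [0.624  0.3813 0.0269] turn 0.2036
```

drive_tool([
  [[0.125,0.076,0],0],
  [[0.125,0.076,0],0],
  [[0.125,0.076,0],0],
  [[0.125,0.076,0],0],
  [[0.125,0.076,0],0],
  [[0,0,0.04],0.034],
  [[0,0,0.04],0.034],
  [[0,0,0.04],0.034],
  [[0,0,0.04],0.034],
  [[0,0,0.04],0.034],
  [[0,0,0.04],0.034],
])

```text
t: 31.73
eef_pos: [0.4385, 0.2402, 0.1464]
tool_rot: [-0.001, 0.753, 0.658, -0.001]
force: [0.2, 0.9, 0.3]
gripper_width: 0.0854
gripper_force: 0.0
```

drive_tool([
  [[0,0,0],0],
  [[0,0,0],0],
  [[0,0,0],0],
  [[0,0,0],0],
])

```text
t: 32.07
eef_pos: [0.4399, 0.2406, 0.1487]
tool_rot: [0.0, 0.751, 0.661, 0.0]
force: [-0.1, -0.3, 0.2]
gripper_width: 0.0857
gripper_force: 0.0
```

```bash
python3 - <<'E'
from chk import *
M["base"]=rect(56,74,20)+rect(56,74,0)+circ(-12,5.5,25)+circ(12,5.5,25); off("base",.4388,.2405,-7.5,2)
M["base"]=circ(-12,5.5,25)+circ(12,5.5,25); off("base",.4388,.2405,-7.5,1)
ps=pose();w=cams.read_camera("wrist"); fit("nest",w,"wrist",ps,.44,.376,np.arange(-35,-22,3.),.006)
E
```

```text
base wrist x 0.4391 y 0.2412 yaw -7.60 score 129.1
[0.4399 0.2406 0.1487] offset tool mm [ 0.4822 -0.9255] tool yaw -7.294363358160701
base wrist x 0.4391 y 0.2412 yaw -7.45 score 130.2
[0.4401 0.2407 0.1488] offset tool mm [ 0.4331 -0.9992] tool yaw -7.316076443104436
base wrist x 0.4388 y 0.2404 yaw -7.07 score 122.5
[0.4401 0.2407 0.1489] offset tool mm [-0.4709 -1.186 ] tool yaw -7.332006818577172
nest wrist x 0.4400 y 0.3766 yaw -29.24 score 146.0
```

drive_tool([
  [[0,-0.004,0.12],0],
  [[0,0,0.12],0],
  [[0,0,0.12],0],
  [[0,0,0.08],0],
  [[0,0,0.05],0],
  [[0,0,0.025],0],
  [[0,0,0],0],
  [[0,0,0],0],
])

```text
t: 32.93
eef_pos: [0.4391, 0.2408, 0.02]
tool_rot: [0.0, 0.751, 0.66, 0.0]
force: [-0.2, 0.8, -1.1]
gripper_width: 0.0855
gripper_force: 0.0
```

drive_tool([
  [[0,0,0.004],0],
  [[0,0,0],0],
  [[0,0,0],0],
])

```text
t: 33.18
eef_pos: [0.4395, 0.241, 0.0195]
tool_rot: [0.0, 0.751, 0.66, 0.001]
force: [0.1, 1.1, -0.2]
gripper_width: 0.0857
gripper_force: 0.0
```

drive_tool([
  [[0,0,0],0],
  [[0,0,0],0],
  [[0,0,0],0],
  [[0,0,0],0],
  [[0,0,0],0],
  [[0,0,0],0],
  [[0,0,0],0],
], gripper=0.5)

```text
t: 33.77
eef_pos: [0.439, 0.2408, 0.0193]
tool_rot: [0.0, 0.751, 0.66, 0.0]
force: [-0.3, -1.0, 5.6]
gripper_width: 0.0543
gripper_force: 63.9
```

drive_tool([
  [[0,0,-0.01],0],
  [[0,0,-0.02],0],
  [[0,0,-0.03],0],
  [[0,0,-0.04],0],
  [[0,0,-0.05],0],
  [[0,0,-0.05],0],
  [[0,0,0],0],
  [[0,0,0],0],
])

```text
t: 34.43
eef_pos: [0.4397, 0.2411, 0.0697]
tool_rot: [0.0, 0.751, 0.66, 0.001]
force: [-0.1, -0.6, -3.5]
gripper_width: 0.0543
gripper_force: 64.1
```

```bash
python3 - <<'E'
from chk import *
z=pose()[0][2]*1e3
print(z,st()["gripper_width"],st()["force"])
M["b2"]=circ(-12,5.5,z+5)+circ(12,5.5,z+5)
off("b2",*pose()[0][:2],-7.3,2)
to(.4402,.3764,z/1e3,-29.2)
E
```

```text
69.6757991152031 0.05432822683491254 [-0.0824 -0.5595 -3.5344]
b2 wrist x 0.4394 y 0.2410 yaw -7.07 score 53.1
[0.4397 0.2411 0.0697] offset tool mm [-0.1471 -0.227 ] tool yaw -7.380514422491884
b2 wrist x 0.4387 y 0.2412 yaw -6.97 score 51.9
[0.4389 0.2408 0.0688] offset tool mm [ 0.3693 -0.2404] tool yaw -7.377860800462214
from [0.4384 0.2405 0.0683] yaw -7.38 shift [ 0.5398 -0.0625 -0.0056] turn 0.1212
```

drive_tool([
  [[0,0,-0.02],0.0303],
  [[0,0,-0.02],0.0303],
  [[0,0,-0.02],0.0303],
  [[0,0,-0.02],0.0303],
  [[0.095,-0.0522,0],0],
  [[0.095,-0.0522,0],0],
  [[0.095,-0.0522,0],0],
  [[0.095,-0.0522,0],0],
  [[0.095,-0.0522,0],0],
  [[0,0,0],0],
  [[0,0,0],0],
  [[0,0,0],0],
])

```text
t: 35.53
eef_pos: [0.4387, 0.3754, 0.0875]
tool_rot: [0.0, 0.862, 0.506, -0.001]
force: [0.1, 0.0, -4.4]
gripper_width: 0.0541
gripper_force: 64.2
```

drive_tool([
  [[0,0,0],0],
  [[0,0,0],0],
  [[0,0,0],0],
])

```text
t: 35.78
eef_pos: [0.4395, 0.3752, 0.0884]
tool_rot: [0.0, 0.863, 0.506, -0.0]
force: [-0.4, 0.6, -3.7]
gripper_width: 0.0545
gripper_force: 64.2
```

```bash
python3 - <<'E'
from chk import *
c=[(-38,52,1),(38,52,1),(38,0,1),(-38,0,1)]
M["nest"]=[(c[0],c[1]),(c[1],c[2]),(c[0],c[3])]
off("nest",.4402,.3764,-29.2,3)
p=pose()[0]; z=p[2]*1e3+5; M["b2"]=circ(-12,5.5,z)+circ(12,5.5,z); off("b2",p[0],p[1],-29.2,1)
E
```

```text
nest wrist x 0.4404 y 0.3765 yaw -29.20 score 220.8
[0.4395 0.3752 0.0884] offset tool mm [1.5585 0.052 ] tool yaw -29.267938548479638
nest wrist x 0.4405 y 0.3767 yaw -29.13 score 216.6
[0.4397 0.3754 0.0886] offset tool mm [1.564  0.0541] tool yaw -29.257010750878116
nest wrist x 0.4408 y 0.3764 yaw -28.63 score 212.1
[0.4397 0.3755 0.0886] offset tool mm [1.301  0.4516] tool yaw -29.24951516033257
b2 wrist x 0.4393 y 0.3756 yaw -29.21 score 61.5
[0.4397 0.3757 0.0887] offset tool mm [-0.2941 -0.3579] tool yaw -29.238899845767175
```

drive_tool([
  [[0.006,0.001,0.04],0],
  [[0,0,0.06],0],
  [[0,0,0.05],0],
  [[0,0,0.04],0],
  [[0,0,0.02],0],
  [[0,0,0.01],0],
  [[0,0,0],0],
  [[0,0,0],0],
])

```text
t: 36.65
eef_pos: [0.4409, 0.3776, 0.0339]
tool_rot: [-0.0, 0.862, 0.506, 0.0]
force: [0.5, 0.1, -3.4]
gripper_width: 0.0544
gripper_force: 64.1
```

drive_tool([
  [[0,0,0.006],0],
  [[0,0,0.006],0],
  [[0,0,0],0],
  [[0,0,0],0],
])

```text
t: 36.98
eef_pos: [0.4407, 0.3774, 0.0308]
tool_rot: [-0.0, 0.862, 0.506, 0.0]
force: [0.8, -0.0, -2.5]
gripper_width: 0.0545
gripper_force: 64.2
```

drive_tool([
  [[0,0,0.003],0],
  [[0,0,0.003],0],
  [[0,0,0],0],
])

```text
t: 37.23
eef_pos: [0.4405, 0.3773, 0.029]
tool_rot: [-0.0, 0.862, 0.506, -0.0]
force: [-0.1, 0.0, -2.9]
gripper_width: 0.0544
gripper_force: 64.2
```

drive_tool([
  [[0,0,0.003],0],
  [[0,0,0.003],0],
  [[0,0,0],0],
])

```text
t: 37.48
eef_pos: [0.4405, 0.3773, 0.0274]
tool_rot: [-0.0, 0.862, 0.506, -0.0]
force: [-0.2, 0.7, -3.9]
gripper_width: 0.0541
gripper_force: 64.2
```

drive_tool([
  [[0,0,0.003],0],
  [[0,0,0],0],
  [[0,0,0],0],
])

```text
t: 37.73
eef_pos: [0.4405, 0.3774, 0.0274]
tool_rot: [0.0, 0.862, 0.506, 0.0]
force: [-2.2, -1.2, 4.1]
gripper_width: 0.0544
gripper_force: 64.9
```

Contact at the expected height; release and back off.

drive_tool([
  [[0,0,0.001],0],
  [[0,0,0],0],
  [[0,0,0],0],
  [[0,0,0],0],
  [[0,0,0],0],
], gripper=1)

```text
t: 38.15
eef_pos: [0.4407, 0.3775, 0.0266]
tool_rot: [-0.0, 0.863, 0.506, 0.0]
force: [0.0, 0.0, 0.4]
gripper_width: 0.0853
gripper_force: 0.0
```

drive_tool([
  [[0,0,-0.04],0],
  [[0,0,-0.08],0],
  [[0,0,-0.12],0],
  [[0,0,-0.14],0],
  [[0,0,-0.14],0],
  [[0,0,-0.14],0],
  [[0,0,-0.14],0],
  [[0,0,0],0],
  [[0,0,0],0],
  [[0,0,0],0],
])

```text
t: 38.98
eef_pos: [0.4405, 0.3773, 0.2268]
tool_rot: [-0.0, 0.862, 0.506, 0.0]
force: [-0.3, 0.0, -1.0]
gripper_width: 0.0853
gripper_force: 0.0
```

```bash
python3 - <<'E'
from chk import *
print(pose()[0])
M["base"]=rect(56,74,28)+circ(-12,5.5,33)+circ(12,5.5,33); off("base",.4405,.3768,-29.2,1)
w=cams.read_camera("wrist"); ps=pose()
M["nest"]=rect(76,104,1); fit("nest",w,"wrist",ps,.4404,.3766,np.arange(-32,-26,1.),.004)
t=np.ascontiguousarray(cams.read_camera("top"))
M["cap"]=rect(32,34,52); M["heads"]=rect(23,47,89); M["blk"]=rect(46,62,65)+circ(-12,7,65)+circ(12,7,65)
for n,x,y,a in(("base",.4405,.3768,-29.2),("cap",.5885,.294,11.4),("heads",.591,.117,20),("blk",.433,.059,29.4)): fit(n,t,"top",None,x,y,a+np.arange(-4,5,2.),.004)
fit("cap",w,"wrist",ps,.5885,.294,np.arange(8,15,2.),.004)
E
```

```text
[0.4405 0.3773 0.2268]
base wrist x 0.4435 y 0.3679 yaw -29.24 score 89.7
[0.4405 0.3773 0.2268] offset tool mm [-6.7602  7.1965] tool yaw -29.194419852626726
nest wrist x 0.4399 y 0.3764 yaw -29.12 score 216.5
base top x 0.4398 y 0.3780 yaw -28.19 score 94.0
cap top x 0.5892 y 0.3016 yaw 13.38 score 197.7
heads top x 0.5908 y 0.1180 yaw 17.16 score 170.7
blk top x 0.4345 y 0.0573 yaw 29.23 score 138.6
cap wrist x 0.5873 y 0.2944 yaw 11.61 score 189.5
```

```bash
python3 - <<'E'
from chk import *
M["b2"]=circ(-12,5.5,33)+circ(12,5.5,33); off("b2",.4403,.377,-29.2,2)
for c in("top","wrist"):
    ps=pose(); w=cams.read_camera(c).astype(int); m=((w[:,:,0]>110)&(w[:,:,1]<60)&(w[:,:,2]<60)).astype(np.uint8)
    g=proj(c,(.5885,.294,.05),ps)[0].astype(int); mm=np.zeros_like(m); mm[g[0]-30:g[0]+30,g[1]-30:g[1]+30]=1
    pt=np.argwhere(m*mm); print(c,len(pt),"predicted",proj(c,(.5885,.294,.052),ps)[0],"hull centre",(pt.min(0)+pt.max(0))/2, ray(c,(pt.min(0)+pt.max(0))/2,.05,ps)[0])
print(st()["force"],st()["t"])
E
```

```text
b2 wrist x 0.4403 y 0.3770 yaw -29.82 score 110.2
[0.4396 0.3767 0.2249] offset tool mm [0.6399 0.4786] tool yaw -29.194296441912723
b2 wrist x 0.4402 y 0.3769 yaw -29.62 score 109.9
[0.4396 0.3767 0.2249] offset tool mm [0.4668 0.4297] tool yaw -29.195079317753905
top 104 predicted [172.8157 242.2217] hull centre [173.  243.5] [0.5885 0.2918 0.05  ]
wrist 419 predicted [188.2395 454.3282] hull centre [187.5 453. ] [0.5883 0.2944 0.05  ]
[ 0.4132  0.575  -0.4328] 39.3333
```

All parts are confirmed on their holders, so I'm handing the job in.

```bash
python3 -c "
from cell import env; print(env.sign_off())"
```

```text
the job is handed in; nothing more can be done
None
```

The die is apart and all four sets of parts are on their holders, placed in the order asked: cap, both plungers in one grip, block, then base plate. I handed the job in at about 39 s; final camera fits put each part within about 2 mm of its target, but the sign-off returned no verdict.

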